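# Put the check-weighed salami back in its carton

## Robot

A 7-joint arm with a two-finger parallel gripper is mounted at the origin on the work surface. World frame = base frame: x ahead of the robot, y to its left, z up, the work surface at z = 0. Lengths are in m, angles in rad, forces in N, time in s.
With the tool pointing down it reaches from about 0.425 to 1.025 m from the base axis. Payload 9.4 kg.
Tool frame: the origin (TCP) lies midway between the tips of the shut fingers; the grasp point (between the pads) lies 19 mm behind it; z points along the fingers, y is the line along which they close (so a half turn about z gives the same grasp; the last joint's range is limited). The gripper opens to 93 mm and grips with 3 to 60 N. Pads are 15 mm wide; open, the fingers measure 128 mm over their backs; the gripper's body (75 mm by 188 mm) begins 65 mm behind the grasp point.
Start: joints at [-1.265, 0.599, -0.003, 1.599, 0.002, 0.943, -0.08], TCP at [0.271, 0.673, 0.219] pointing down, gripper open.
Joint ranges: [-2.57, 2.57], [-0.35, 1.97], [-1.29, 1.29], [0.11, 2.56], [-1.05, 4.19], [0.11, 1.86], [-2.63, 2.63]. Speed limits (rad/s): [2.22, 2.22, 3.01, 3.01, 3.14, 3.14, 3.14].

## Interface

Orientations are given as a rotation vector (axis times angle).
In Python, from workcell import r gives the robot as it stands.
- The arm moves only by the tool jog_arm, never from a script. Its argument "plan" is a list that holds one entry, the list of rows, each a list of 5 numbers: the shift along the tool's x, y, z in m, then the turn about the tool's z in rad, then the finger opening in m, from 0 to 0.093. In form: [[[dx, dy, dz, spin, hand], ...]]. A call has exactly 5 rows; each row shifts and turns the commanded pose from where the row before left it, along the tool's axes as they then stand; what a row does not reach is not made up. A row lasts 1/10 s, in which the tool goes at most 50 mm and 8.59 degrees, less where a joint would pass 70% of its speed; a pose out of reach is approached as far as the arm can. A call is refused whole if a number of a shift passes 0.05 or a number of a turn 0.15, either way. A call with a gripper value outside its range is refused whole. The fingers move at their own pace and stop on an object; "squeeze" is the grip in N (left out, the last holds). Time passes only in rows, so rows that do not move let the fingers close, or fill a call up. It gives the time, the measured TCP pose, the force, the opening and the grip force at its end, in the units of the state.
- r.get_state(): the state, without advancing time (a new reading comes with each control period).
- r.snapshot(name): name is "scene" or "top"; returns the picture (480x640x3 uint8, red, green, blue); there is no depth.
- r.camera_params(name): a dict with "camera_matrix" (3x3 intrinsics, pixels), "k1" (the pictures are not rectified: a ray, as slopes to the right and down, at radius r is drawn at 1 + k1 r^2 times it, then the intrinsics apply), "view" (4x4, takes a point from world to camera coordinates). Camera axes: x right, y down, z forward; pixel columns grow to the right and rows downward; lengths in m; the calibration is good to about 2 mm. A picture is of the moment at which its call begins. camera_params takes no time and is no camera call.
- r.close_job(): hands the job in; it is judged then, once.
Trained networks look in the newest picture that a camera, given by its name, has taken for a name from the list of things; names that differ only in an ending like _2 or _b are one class to them, and where a whole thing is asked for, a point or a joint stands for the part that bears it (a point fixed in the world has none). Each returns a list of dicts, best first, with "score" (0 to 1); they miss things now and then, are a little off and sometimes report something else, mostly with a low value. They report only what shows in the picture. A call takes as long as a camera call.
- r.cut_out(camera, target): "mask" (480x640 bool, what is visible of it) and "point" ([column, row] in pixels, amid what is visible of it).
- r.pinpoint(camera, target): "point" ([column, row] in pixels: a listed point, or the origin of a listed thing).
The state is a dict: "time_s": time; "joint_pos": joint angles; "joint_vel": joint speeds; "tau": joint torques, N m; "eef_pos": TCP position; "eef_rot": TCP orientation; "wrist_force": force on the tool from outside, world axes, zero at the start; "torque": the same for the moment, N m; "gripper_width": finger opening in m; "grasp_force": force on a finger pad.
Only numpy, scipy, OpenCV 4.12 (cv2) and the standard library are available. Lean on these libraries where they do the work, as an engineer would, in place of code of your own. Each camera call takes 0.05 s, during which the arm holds its last target. There are 200 camera calls.

## Task

The salami on the scale has been check-weighed: put it back into the lower carton that is one short, laid on top in the hollow between the two salamis there, and slide it fully home so that its end is flush with theirs. Do not shift those two or disturb anything else on the table.

Things in the scene. Friction and masses are not known exactly. Their poses are not given: they have to be found in the camera images.
- weighed_salami: the salami to put back: hard dry stick with flat ends, its sides a little flattened so that it lies still, 130 mm long, 50 mm in diameter, 0.19 to 0.36 kg, red-brown with a purple and white band round its middle. It starts lying on the scale's platter, pointing roughly away from the robot. Origin at the middle of its axis; x runs along it; both ends are alike
- bottom_left: one of the two salamis on the floor of the open carton, on its +y side (same size, origin and axes)
- bottom_right: the other, on its -y side
- stack: two brown cartons, one on the other, fast to the table: together 144 mm deep (x), 115 wide (y), 224 high. Origin under the middle; x points inward, away from the robot. The lower is open at the front; two salamis lie along x on its floor at 55 mm pitch, a card divider 28 mm high between them; no third lies upon them yet. The closed upper carton starts 112 mm up, flush
- opening (a point): middle of the lower edge of that carton's open front (-x face, 72 mm before the stack's origin): the top of a lip 24 mm high. The opening is 107 mm wide and reaches up to the underside of the top panel, 108 mm above the table. Inside, the carton is 136 mm deep; walls 4 mm; its far face has a window 85 mm wide, its sides 94 mm, from 40 to 80 mm up. Axes as the stack's
- hollow (a point): the place of the third salami, in the hollow upon the two bottom ones: the point where the middle of its axis belongs when it is home, 70.8 mm above the table, halfway along and across the carton; axes as the stack's. Home, its near end is flush with theirs, 7 mm inside the opening
- full_stack: a like stack of two cartons, fast to the table, whose open carton already holds all three of its salamis (packed fast); same size, origin and axes. Leave it alone
- scale: bench scale, fast to the table: stainless platter 230 mm (x) by 300 mm (y), its top 75 mm above the table, level and unmoving; a keypad 40 mm high along its -x side; a green display on a column 370 mm high at its far left corner (148 mm, 125 mm from the origin). Origin under the platter's middle
- tin_right: yellow tin, 64 mm in diameter and 58 mm high, standing to the right; origin under its middle. Leave it alone
- tin_left: brass-coloured tin of the same size standing to the left, beyond the scale. Leave it alone
- calculator: grey desk calculator, 80 x 125 x 18 mm, lying flat in front of the cartons. Leave it alone
- stapler: red stapler, 35 x 140 x 41 mm, lying before the robot. Leave it alone

How it is judged:
By the outcome, as a careful person would: the job done as asked, in the order asked, and still so for the second after the job is handed in, with the robot touching nothing.
It also fails if it takes over 51 s, if anything falls off the work surface, if the arm or the gripper's body presses on something with over 40 N, if the wrist force passes 120 N, or if a joint passes its speed limit or range.

## Working session

There is one attempt and no reset: what is moved stays moved. The work goes in short steps, Python scripts to look and compute and a tool call to move; the robot and the scene stay as the last step left them, time stands still between calls to the robot, and variables do not carry over. Pictures are saved under pics/ and viewed, at most 10 in all, crops included, and the job is handed in when it is done.

Besides the shell and the picture viewer there is one more tool, called after "Call:" as name([rows], argument=value, ...), one row to a line, values as JSON. jog_arm: Moves the arm, as the interface text tells. Its arguments: {"type":"object","properties":{"plan":{"type":"array","items":{"type":"array","items":{"type":"array","items":{"type":"number"}}}},"squeeze":{"type":"number"}},"required":["plan"]}

```bash
mkdir -p pics
cat > h.py <<'E'
import numpy as np, cv2
from workcell import r
from scipy.spatial.transform import Rotation as R
def ray(cam,uv):
    p=r.camera_params(cam);K=np.array(p["camera_matrix"]);V=np.array(p["view"])
    d=np.array([p["k1"],0,0,0,0],float)
    s=cv2.undistortPoints(np.array(uv,float).reshape(-1,1,2),K,d).reshape(-1,2)
    w=np.c_[s,np.ones(len(s))]@V[:3,:3]
    return -V[:3,:3].T@V[:3,3],w
def atz(cam,uv,z):
    o,w=ray(cam,uv); return o+w*((z-o[2])/w[:,2])[:,None]
def proj(cam,P):
    p=r.camera_params(cam);V=np.array(p["view"])
    return cv2.projectPoints(np.array(P,float).reshape(-1,1,3),V[:3,:3],V[:3,3],np.array(p["camera_matrix"]),np.array([p["k1"],0,0,0,0],float))[0].reshape(-1,2)
E
python3 - <<'E'
from h import *
np.set_printoptions(precision=4,suppress=True)
for c in("scene","top"):
    cv2.imwrite(f"pics/{c}0.png",r.snapshot(c)[:,:,::-1])
    p=r.camera_params(c);print(c,ray(c,[[320,240]]),p["k1"])
    for t in["weighed_salami","bottom_left","bottom_right","stack","full_stack","opening","hollow","scale","tin_right","tin_left","calculator","stapler"]:
        try:
            for d in r.pinpoint(c,t)[:3]: print(t,d["point"],round(d["score"],2))
        except Exception as e: print(t,e)
s=r.get_state();print(s["time_s"],s["eef_pos"],s["eef_rot"],s["wrist_force"],R.from_rotvec(s["eef_rot"]).as_matrix())
E
```

```text
scene (array([ 0.2934, -0.169 ,  1.1393]), array([[ 0.2331,  0.1778, -0.9561]])) -0.053524370419287676
weighed_salami [241.8, 148.9] 0.87
bottom_left [252.5, 172.5] 0.23
stack [448.9, 297.3] 0.9
opening [425.4, 315.2] 0.63
scale [249.6, 171.7] 0.92
tin_right [502.1, 359.0] 0.78
tin_left [176.7, 161.3] 0.83
calculator [383.6, 348.4] 0.67
calculator [448.0, 295.1] 0.62
stapler [292.9, 292.2] 0.55
top (array([0.44  , 0.0347, 1.3343]), array([[ 0.0961, -0.0088, -0.9954]])) -0.14848801265005251
weighed_salami [201.9, 218.5] 0.6
bottom_left [425.7, 207.3] 0.63
bottom_left [216.0, 223.9] 0.62
stack [428.2, 213.6] 0.9
opening [431.3, 239.1] 0.97
scale [219.2, 222.8] 0.82
scale [416.0, 282.1] 0.37
tin_right [498.0, 227.0] 0.9
tin_right [201.8, 218.5] 0.54
tin_left [154.4, 261.4] 0.8
calculator [419.8, 281.4] 0.82
stapler [320.1, 293.7] 0.81
stapler [417.7, 281.2] 0.45
stapler [202.7, 219.7] 0.32
1.3 [0.2708 0.6725 0.2186] [ 0.5977  3.0841 -0.    ] [-0.3067  0.1555 -0.1321] [[-0.9276  0.3735  0.0001]
 [ 0.3735  0.9276 -0.    ]
 [-0.0001 -0.     -1.    ]]
```

View pics/scene0.png

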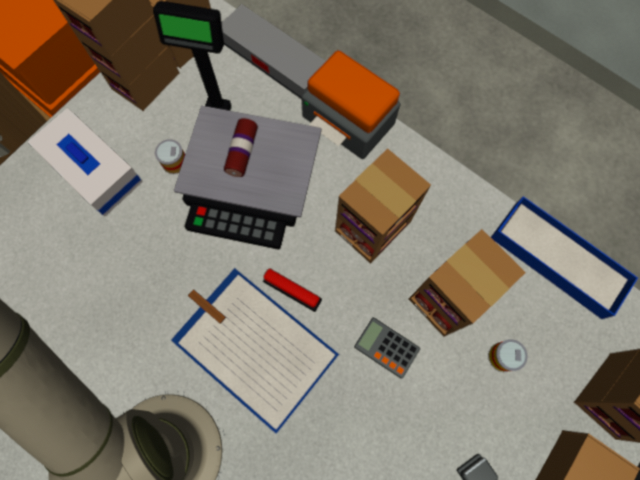

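View pics/top0.png

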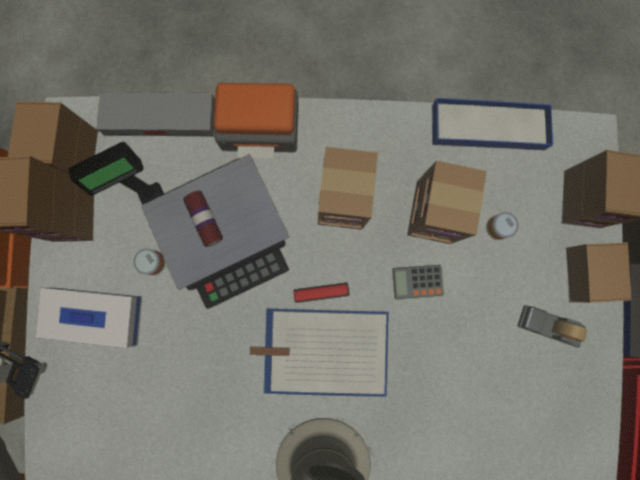

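The scene and top pictures show the salami on the platter (top 202,218). There are two stacks (top 348,188 and 449,202), and the calculator and stapler lie in front of them. Next I fit poses to the masks and check the fronts.

```bash
cat > fit.py <<'E'
from h import *
from scipy.optimize import minimize
def box(p,lx,ly,z0,z1):
    c,s=np.cos(p[2]),np.sin(p[2])
    return np.array([[p[0]+c*a*lx/2-s*b*ly/2,p[1]+s*a*lx/2+c*b*ly/2,z] for a in(-1,1) for b in(-1,1) for z in(z0,z1)])
def cyl(p,z,L=.13,rad=.025):
    c,s=np.cos(p[2]),np.sin(p[2])
    return np.array([[p[0]+c*a*L/2-s*rad*np.cos(t),p[1]+s*a*L/2+c*rad*np.cos(t),z+rad*np.sin(t)] for a in(-1,1) for t in np.linspace(0,2*np.pi,24)])
def fit(masks,shape,p0):
    def cost(p):
        e=0
        for c,m in masks.items():
            h=cv2.convexHull(proj(c,shape(p)).astype(np.float32)); im=np.zeros((480*4,640*4),np.uint8)
            cv2.fillConvexPoly(im,np.round(((h+.5)*4-.5)*16).astype(np.int32),1,shift=4)
            im=cv2.resize(im.astype(np.float32),(640,480),interpolation=cv2.INTER_AREA)
            e+=np.abs(im-m).sum()/m.sum()
        return e
    sim=np.array([p0]+[np.array(p0)+d for d in([.02,0,0],[0,.02,0],[0,0,.15])])
    q=minimize(cost,p0,method="Nelder-Mead",options=dict(initial_simplex=sim,xatol=1e-4,fatol=1e-4))
    return q.x,q.fun
E
python3 - <<'E'
from fit import *
np.set_printoptions(precision=4,suppress=True)
print("salami",atz("top",[[201.9,218.5]],.1),atz("scene",[[241.8,148.9]],.1))
print("stack",atz("top",[[428,213.6],[348,188]],[0.][0]),"open",atz("top",[[431.3,239.1]],.024),atz("scene",[[425.4,315.2]],.024))
im={c:r.snapshot(c) for c in("scene","top")}
for n,sh,p0 in(("weighed_salami",lambda p:cyl(p,.1),(*atz("top",[[201.9,218.5]],.1)[0,:2],.2)),("stack",lambda p:box(p,.144,.115,0,.224),(*atz("top",[[449,192]],.224)[0,:2],-.1)),("scale",lambda p:box(p,.23,.3,.06,.075),(*atz("top",[[215,222]],.075)[0,:2],.3))):
    M={}
    for c in("scene","top"):
        ds=r.cut_out(c,n); print(n,c,[(np.array(d["point"]),round(d["score"],2),d["mask"].sum()) for d in ds[:3]])
        if ds: M[c]=ds[0]["mask"].astype(float)
    print(fit(M,sh,p0),[fit({c:m},sh,p0) for c,m in M.items()])
for n in("full_stack",):
    for c in("scene","top"): print(n,c,[(np.array(d["point"]),round(d["score"],2)) for d in r.cut_out(c,n)[:3]])
a=cv2.resize(im["scene"][170:350,330:530],(800,720)[:1]+(720,),interpolation=cv2.INTER_CUBIC)
cv2.imwrite("pics/crop.png",cv2.resize(cv2.convertScaleAbs(a,alpha=1.8),(660,594))[:,:,::-1])
E
```

```text
salami [[0.6026 0.3073 0.1   ]] [[0.6028 0.3003 0.1   ]]
stack [[ 0.6455 -0.2549  0.    ]
 [ 0.7059 -0.0458  0.    ]] open [[ 0.5769 -0.2586  0.024 ]] [[ 0.5778 -0.2521  0.024 ]]
weighed_salami scene [(array([242.5, 146.1]), 0.58, np.int64(1186))]
weighed_salami top [(array([201.8, 217.7]), 0.73, np.int64(1224))]
(array([0.6025, 0.3056, 0.4753]), np.float64(0.17769220356776777)) [(array([0.6032, 0.305 , 0.4796]), np.float64(0.11351180438448566)), (array([0.6024, 0.3063, 0.4733]), np.float64(0.052083333333333336))]
stack scene [(array([470.5, 279.4]), 0.7, np.int64(6102))]
stack top [(array([446.9, 203.9]), 0.59, np.int64(5028))]
(array([ 0.6503, -0.2682, -0.1692]), np.float64(0.11118780796076876)) [(array([ 0.6515, -0.2685, -0.1657]), np.float64(0.08409128154703376)), (array([ 0.6496, -0.2682, -0.1758]), np.float64(0.02175318217979316))]
scale scene [(array([224.6, 162.8]), 0.73, np.int64(17715))]
scale top [(array([216.3, 216.9]), 0.78, np.int64(15661)), (array([322.3, 292.2]), 0.31, np.int64(717))]
(array([0.5981, 0.2824, 0.4688]), np.float64(0.9232601974973454)) [(array([0.5971, 0.2817, 0.4558]), np.float64(0.4852173299463731)), (array([0.5985, 0.2822, 0.462 ]), np.float64(0.43827820701104653))]
full_stack scene [(array([378. , 204.5]), 0.93)]
full_stack top [(array([345.3, 187.3]), 0.72)]
```

View pics/crop.png

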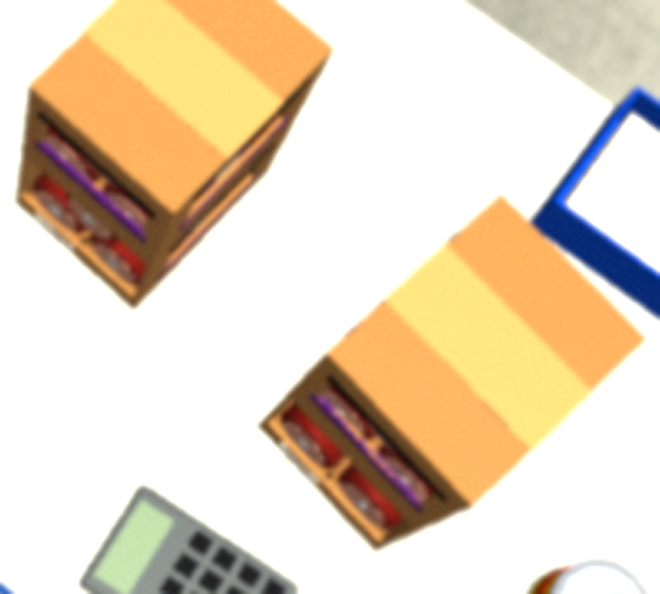

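The crop shows the left stack full, with three red ends around (90,230). The right stack, front around (345,450), has only two with the upper place empty, so it is the target. I'll go to the salami, starting by turning the tool.

Call:
jog_arm([
  [[0,0,0,-0.145,0.093],[0,0,0,-0.145,0.093],[0,0,0,-0.145,0.093],[0,0,0,-0.145,0.093],[0,0,0,-0.145,0.093]],
], squeeze=50)

```text
time_s: 2.3
eef_pos: [0.2709, 0.6725, 0.2187]
eef_rot: [-0.544, 3.094, -0.0]
wrist_force: [0.1, -0.1, -0.3]
gripper_width: 0.0929
grasp_force: 0.0
```

```bash
cat > to.py <<'E'
from h import *
import sys
# target: TCP xyz, yaw of tool x (deg) -> shift in present tool axes after / before spin
np.set_printoptions(precision=4,suppress=True)
def go(p,yaw=None):
    s=r.get_state();M=R.from_rotvec(s["eef_rot"]).as_matrix()
    print("t",round(s["time_s"],2),"pos",s["eef_pos"],"q",np.array(s["joint_pos"]),"F",s["wrist_force"],"w",round(s["gripper_width"],4),round(s["grasp_force"],1))
    print("M",M.tolist())
    y=np.degrees(np.arctan2(M[1,0],M[0,0])); print("yaw",y,"tool shift",M.T@(np.array(p)-s["eef_pos"]))
    if yaw is not None: print("spin",-np.radians((yaw-y+180)%360-180))
go([float(a) for a in sys.argv[1:4]],float(sys.argv[4]) if len(sys.argv)>4 else None)
E
python3 to.py .5536 .2808 .16 207.2
```

```text
t 2.3 pos [0.2709 0.6725 0.2187] q [-1.1422  0.6068 -0.2033  1.5903  0.1413  0.959   0.5274] F [ 0.1088 -0.1138 -0.2937] w 0.0929 0.0
M [[-0.9400087195907423, -0.34115037851759616, 0.00016226729341146625], [-0.34115038387222024, 0.9400087316357197, -5.6958158989139134e-06], [-0.00015058954291579253, -6.0711666047390555e-05, -0.9999999868184417]]
yaw -160.05302259389296 tool shift [-0.1321 -0.4647  0.0587]
spin -0.12658912498497205
```

Call:
jog_arm([
  [[-0.013,-0.046,0,-0.127,0.093],[-0.019,-0.045,0,0,0.093],[-0.019,-0.045,0,0,0.093],[-0.019,-0.045,0,0,0.093],[-0.019,-0.045,0,0,0.093]],
])

```text
time_s: 2.8
eef_pos: [0.4491, 0.506, 0.2188]
eef_rot: [-0.73, 3.055, 0.0]
wrist_force: [0.7, 0.3, -0.7]
gripper_width: 0.0925
grasp_force: 0.0
```

Call:
jog_arm([
  [[-0.019,-0.045,0,0,0.093],[-0.019,-0.045,0,0,0.093],[-0.019,-0.045,0,0,0.093],[-0.019,-0.045,0,0,0.093],[0,0,0,0,0.093]],
])

```text
time_s: 3.3
eef_pos: [0.6036, 0.3733, 0.2182]
eef_rot: [-0.714, 3.057, -0.007]
wrist_force: [0.7, 0.8, -0.7]
gripper_width: 0.0927
grasp_force: 0.0
```

```bash
python3 to.py .5536 .2808 .084 207.2
python3 - <<'E'
from h import *
a=r.snapshot("top")[150:300,120:320];b=r.snapshot("scene")[60:260,140:360]
cv2.imwrite("pics/g.png",np.hstack([cv2.resize(a,(400,300)),cv2.resize(b,(400,300))])[:,:,::-1])
E
```

```text
t 3.3 pos [0.6036 0.3733 0.2182] q [-0.4951  0.5896 -0.2268  1.6285  0.1615  0.9416  1.2491] F [ 0.6843  0.8072 -0.6912] w 0.0927 0.0
M [[-0.8966893417601899, -0.44264913015211116, 0.0031578393335327092], [-0.44265902650751443, 0.8966814867713043, -0.003911206082864544], [-0.0011002840981513779, -0.004904982893180986, -0.9999873651790411]]
yaw -153.7263219215529 tool shift [ 0.0859 -0.0601  0.1344]
spin -0.016167367464499188
```

View pics/g.png

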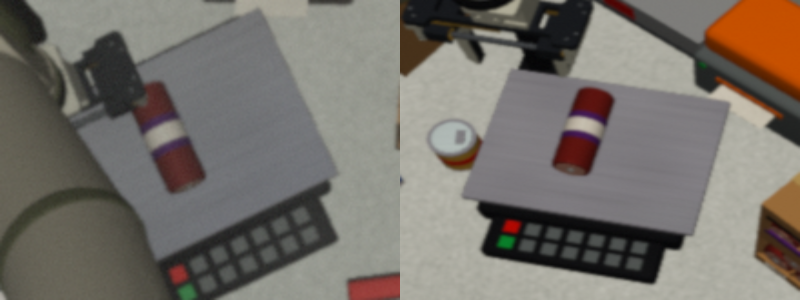

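The picture shows the gripper up and to the left of the salami, which hasn't moved. I'll correct sideways first, then descend.

Call:
jog_arm([
  [[0.03,-0.02,0,-0.016,0.093],[0.03,-0.02,0,0,0.093],[0.026,-0.02,0,0,0.093],[0,0,0.02,0,0.093],[0,0,0.02,0,0.093]],
])

```text
time_s: 3.9
eef_pos: [0.5473, 0.2892, 0.1794]
eef_rot: [-0.756, 3.047, 0.001]
wrist_force: [0.6, 1.3, -1.0]
gripper_width: 0.0933
grasp_force: 0.0
```

```bash
python3 to.py .5536 .2808 .084 207.2
```

```text
t 3.9 pos [0.5473 0.2892 0.1794] q [-0.4132  0.5253 -0.2414  1.8794  0.1756  0.7551  1.306 ] F [ 0.5888  1.2956 -0.9824] w 0.0933 0.0
M [[-0.8839729285613224, -0.46753490991615326, 0.0017232470554852074], [-0.4675330097737362, 0.8839745020350941, 0.001401614682918331], [-0.0021786102522713575, 0.00043331455353913864, -0.9999975329448904]]
yaw -152.1256504255573 tool shift [-0.0014 -0.0104  0.0954]
spin 0.011769620383446991
```

Call:
jog_arm([
  [[-0.001,-0.01,0,0.012,0.093],[0,0,0.03,0,0.093],[0,0,0.03,0,0.093],[0,0,0.025,0,0.093],[0,0,0,0,0.093]],
])

```text
time_s: 4.4
eef_pos: [0.5523, 0.2798, 0.0915]
eef_rot: [0.737, -3.05, 0.002]
wrist_force: [-0.8, -0.1, 0.4]
gripper_width: 0.0929
grasp_force: 0.0
```

```bash
python3 to.py .5536 .2808 .084 207.2
python3 - <<'E'
from h import *
b=r.snapshot("scene")[60:260,140:360];a=r.snapshot("top")[150:300,120:320]
cv2.imwrite("pics/g2.png",np.hstack([cv2.resize(a,(400,300)),cv2.resize(b,(400,300))])[:,:,::-1])
E
```

```text
t 4.4 pos [0.5523 0.2798 0.0915] q [-0.4248  0.6394 -0.2037  1.9383  0.2182  0.5893  1.2732] F [-0.7801 -0.1433  0.4364] w 0.0929 0.0
M [[-0.8896011564074182, -0.45672210228567756, -0.003834553733443687], [-0.45671741616292083, 0.8896094159815533, -0.0020709346741182456], [0.004357096745418313, -9.09984076635287e-05, -0.9999905036685299]]
yaw -152.82423042108684 tool shift [-0.0017  0.0003  0.0075]
spin -0.0004229006271097929
```

View pics/g2.png

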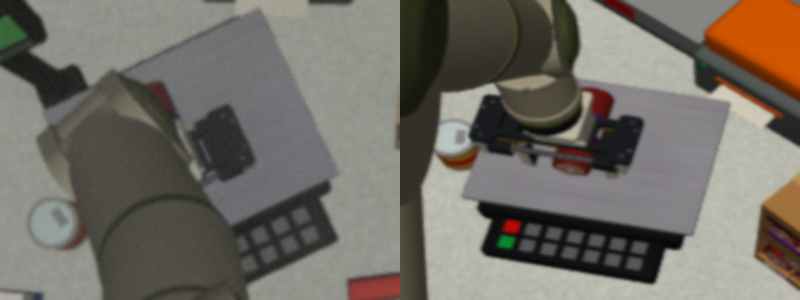

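The right half shows the fingers straddling the near end of the salami, with its face at about (572,165). I'll go down the last bit and grip.

Call:
jog_arm([
  [[-0.001,0,0.007,0,0.093],[0,0,0,0,0.04],[0,0,0,0,0.04],[0,0,0,0,0.04],[0,0,0,0,0.04]],
], squeeze=58)

```text
time_s: 5.0
eef_pos: [0.5549, 0.2804, 0.0871]
eef_rot: [-0.736, 3.054, 0.0]
wrist_force: [-0.7, -0.4, -0.5]
gripper_width: 0.0658
grasp_force: 0.0
```

Call:
jog_arm([
  [[0,0,0,0,0.04],[0,0,0,0,0.04],[0,0,-0.02,0,0.04],[0,0,-0.03,0,0.04],[0,0,-0.03,0,0.04]],
])

```text
time_s: 5.5
eef_pos: [0.5538, 0.2799, 0.1666]
eef_rot: [0.736, -3.051, 0.001]
wrist_force: [0.0, 0.3, -3.0]
gripper_width: 0.0497
grasp_force: 58.0
```

```bash
python3 to.py .48 .0 .3 170
python3 - <<'E'
from h import *
b=r.snapshot("scene")[60:260,140:360];a=r.snapshot("top")[150:300,120:320]
cv2.imwrite("pics/g3.png",np.hstack([cv2.resize(a,(400,300)),cv2.resize(b,(400,300))])[:,:,::-1])
E
```

```text
t 5.5 pos [0.5538 0.2799 0.1666] q [-0.3998  0.5439 -0.2355  1.8832  0.1802  0.7377  1.3075] F [ 0.0427  0.3063 -3.0216] w 0.0497 58.0
M [[-0.890021739815482, -0.45591174061071416, -0.0024057076154263687], [-0.45590972870073676, 0.8900249839375843, -0.0013591331514380511], [0.002760784642572225, -0.00011287254580146162, -0.9999961826566867]]
yaw -152.87640508708105 tool shift [ 0.1937 -0.2154 -0.1328]
spin 0.6479289614070537
```

View pics/g3.png

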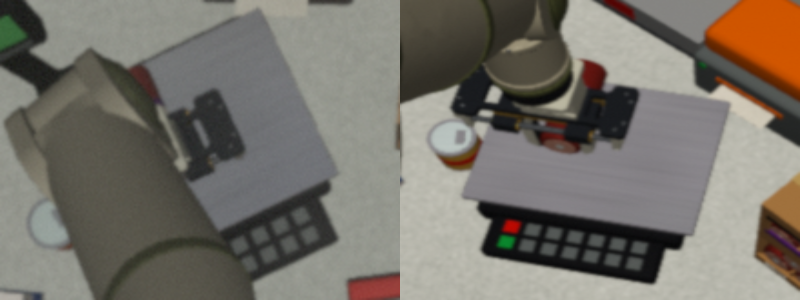

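The salami is held, 0.0497 m wide at 58 N, and has lifted clear. Next I lift it higher, turn it and carry it over to the carton front.

Call:
jog_arm([
  [[0,0,-0.025,0.1,0.04],[0,0,-0.03,0.135,0.04],[0,0,-0.03,0.135,0.04],[0,0,-0.03,0.135,0.04],[0,0,-0.02,0.135,0.04]],
])

```text
time_s: 6.1
eef_pos: [0.5546, 0.2803, 0.3022]
eef_rot: [-0.271, -3.13, 0.0]
wrist_force: [0.1, 0.1, -3.6]
gripper_width: 0.0493
grasp_force: 58.0
```

Call:
jog_arm([
  [[0.003,-0.025,0,0,0.04],[0.003,-0.04,0,0,0.04],[0.003,-0.04,0,0,0.04],[0.003,-0.04,0,0,0.04],[0.003,-0.04,0,0,0.04]],
])

```text
time_s: 6.6
eef_pos: [0.5079, 0.0987, 0.3002]
eef_rot: [-0.261, -3.129, 0.002]
wrist_force: [1.8, -0.7, -3.5]
gripper_width: 0.0494
grasp_force: 58.0
```

Call:
jog_arm([
  [[0.003,-0.04,0,0,0.04],[0.003,-0.04,0,0,0.04],[0.003,-0.04,0,0,0.04],[0.003,-0.04,0,0,0.04],[0.003,-0.04,0,0,0.04]],
])

```text
time_s: 7.1
eef_pos: [0.4598, -0.0958, 0.3004]
eef_rot: [-0.262, -3.129, 0.0]
wrist_force: [1.0, 0.3, -3.1]
gripper_width: 0.0491
grasp_force: 58.0
```

```bash
python3 to.py .431 -.2305 .13 170.3
```

```text
t 7.1 pos [ 0.4598 -0.0958  0.3004] q [ 0.0406  0.1913  0.0523  2.0632 -0.0124  0.8894  1.5038] F [ 0.9776  0.3206 -3.0625] w 0.0491 58.0
M [[-0.9861200567608077, 0.16602249270262653, -0.0019405078891372859], [0.1660231037311682, 0.9861218506700922, -0.00015703013154957376], [0.0018875066970066928, -0.00047701970480621265, -0.9999981048835391]]
yaw 170.4433090234488 tool shift [ 0.0057 -0.1375  0.1705]
spin 0.0025012143069989574
```

Call:
jog_arm([
  [[0.001,-0.035,0,0.002,0.04],[0.001,-0.035,0,0,0.04],[0.001,-0.035,0,0,0.04],[0.002,-0.03,0.02,0,0.04],[0,0,0.03,0,0.04]],
])

```text
time_s: 7.6
eef_pos: [0.4325, -0.231, 0.2512]
eef_rot: [0.274, 3.128, -0.004]
wrist_force: [0.5, 0.4, -3.7]
gripper_width: 0.0494
grasp_force: 58.0
```

Call:
jog_arm([
  [[0,0,0.03,0,0.04],[0,0,0.03,0,0.04],[0,0,0.03,0,0.04],[0,0,0.03,0,0.04],[0,0,0,0,0.04]],
])

```text
time_s: 8.1
eef_pos: [0.431, -0.2255, 0.1279]
eef_rot: [-0.264, -3.123, -0.003]
wrist_force: [-0.8, 0.1, -3.0]
gripper_width: 0.0494
grasp_force: 58.0
```

```bash
python3 to.py .431 -.2305 .13 170.3;  cat > sal.py <<'E'
from fit import *
# silhouettes of the held salami: position along/pitch
from scipy.optimize import least_squares
s=r.get_state();M=R.from_rotvec(s["eef_rot"]).as_matrix();T=np.array(s["eef_pos"])
for c in("scene","top"):
    r.snapshot(c)
    for d in r.cut_out(c,"weighed_salami")[:2]:
        ys,xs=np.nonzero(d["mask"]); print(c,d["score"],len(xs),np.array(d["point"]),xs.min(),xs.max(),ys.min(),ys.max())
    d=M[:,0]*-1
    for pitch in(-.1,0,.1):
        dd=d*np.cos(pitch)+np.array([0,0,-1])*np.sin(pitch); u=np.array([0,0,1.])
        g=T+[0,0,.0134]; print(" pitch",pitch,"far end top/center",proj(c,[g+dd*.12+u*.025,g+dd*.12]).ravel())
E
python3 sal.py
python3 - <<'E'
from h import *
b=r.snapshot("scene")[220:400,330:530];a=r.snapshot("top")[140:320,350:550]
cv2.imwrite("pics/p.png",np.hstack([cv2.resize(a,(400,360)),cv2.resize(b,(400,360))])[:,:,::-1])
E
```

```text
t 8.1 pos [ 0.431  -0.2255  0.1279] q [ 0.2996  0.4634  0.0902  2.2208 -0.0883  0.4685  1.8618] F [-0.7959  0.0846 -3.0241] w 0.0494 58.0
M [[-0.9857951598366461, 0.16778897129706383, -0.0074002671380526165], [0.16777481963110363, 0.9858221801688976, 0.002497795986949591], [0.0077144501030274835, 0.0012207367098855438, -0.9999694980655625]]
yaw 170.34124233886803 tool shift [-0.0008 -0.005  -0.0021]
spin 0.0007198146044701235
 pitch -0.1 far end top/center [430.50082094 312.72644325 427.71690539 314.71128222]
 pitch 0 far end top/center [429.36850169 313.48617423 426.64350451 315.4298403 ]
 pitch 0.1 far end top/center [427.83004639 314.63063196 425.1714505  316.52541117]
top 0.66 717 [432.4 260.4] 422 446 243 280
 pitch -0.1 far end top/center [440.59874435 244.77596597 437.98580774 245.72557749]
 pitch 0 far end top/center [439.37838485 244.97681028 436.81561185 245.91296861]
 pitch 0.1 far end top/center [438.09237537 245.68685629 435.57978484 246.59961427]
```

View pics/p.png

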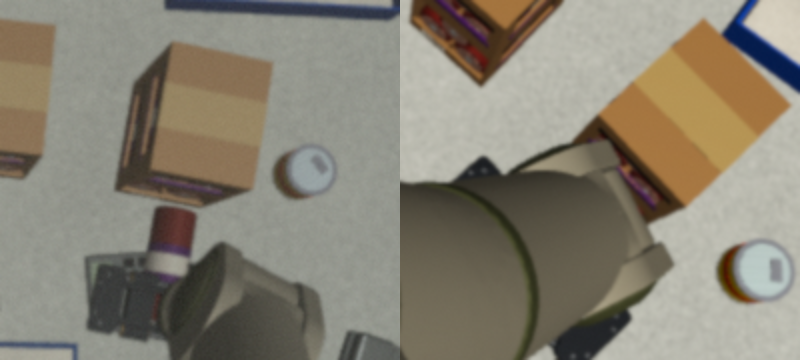

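The left half shows the salami held straight in front of the opening. Its far end is at about full-picture (437,245), with no visible droop.

```bash
cp pics/top0.png /dev/null
python3 - <<'E'
from fit import *
np.set_printoptions(precision=4,suppress=True)
s=r.get_state();M=R.from_rotvec(s["eef_rot"]).as_matrix();T=np.array(s["eef_pos"]);d=-M[:,0];d[2]=0
im=r.snapshot("top");m=r.cut_out("top","weighed_salami")[0]["mask"]
g=T+[0,0,.0134]
print("band pred",proj("top",[g+d*.055+[0,0,.025], g+d*.055]))
# white-ish band pixels within the mask
k=cv2.dilate(m.astype(np.uint8),np.ones((3,3)))>0
w=k&(im.min(2)>0.75*im.max(2))&(im.max(2)>90); ys,xs=np.nonzero(w); print("white",xs.mean(),ys.mean(),len(xs))
for row in range(244,260,2):
    c=np.nonzero(m[row])[0]; 
    if len(c): 
        z=T[2]+.0134
        a=atz("top",[[c.min()-.5,row],[c.max()+.5,row]],z+.01); print(row,c.min(),c.max(),a[:,:2].mean(0), "lat of mid vs line:",(a[:,:2].mean(0)-g[:2])@M[:2,1])
n=np.array([.169,.9856]);print("lateral of TCP to stack axis",(T[:2]-[.6503,-.2682])@n,"along",(T[:2]-[.6503,-.2682])@[.9856,-.169])
E
```

```text
band pred [[435.5878 271.6892]
 [433.075  272.0826]]
white 435.10377358490564 265.5314465408805 318
244 428 441 [ 0.5521 -0.2365] lat of mid vs line: 0.010303237654024319
246 427 446 [ 0.5476 -0.2412] lat of mid vs line: 0.0049375034804956305
248 427 447 [ 0.5431 -0.2424] lat of mid vs line: 0.00299377707563522
250 426 447 [ 0.5385 -0.2413] lat of mid vs line: 0.003318008718148224
252 426 447 [ 0.534  -0.2413] lat of mid vs line: 0.002512292911937556
254 426 446 [ 0.5294 -0.2402] lat of mid vs line: 0.0028443433300142946
256 425 446 [ 0.5248 -0.2391] lat of mid vs line: 0.0031644518886404308
258 425 446 [ 0.5202 -0.2391] lat of mid vs line: 0.0023559757251775254
lateral of TCP to stack axis 0.0042318416163038275 along -0.21984567679221295
```

Call:
jog_arm([
  [[0,-0.006,0.02,0,0.04],[0,0,0.02,0,0.04],[0,0,0.02,0,0.04],[0,0,0.003,0,0.04],[0,0,0,0,0.04]],
])

```text
time_s: 9.0
eef_pos: [0.4326, -0.2325, 0.0688]
eef_rot: [-0.265, -3.13, -0.0]
wrist_force: [-0.3, -0.3, -3.3]
gripper_width: 0.0494
grasp_force: 58.0
```

```bash
python3 to.py .5399 -.2493 .0645 170.3
```

```text
t 9.0 pos [ 0.4326 -0.2325  0.0688] q [ 0.3352  0.5722  0.0603  2.2549 -0.1047  0.3174  1.8874] F [-0.3447 -0.3267 -3.2783] w 0.0494 58.0
M [[-0.9857803154298764, 0.1680385927041665, -0.000448411615216087], [0.16803852169699435, 0.9857804108502254, 0.0001918589321858597], [0.00047427509123996336, 0.00011378033375554334, -0.9999998810585798]]
yaw 170.32620479910847 tool shift [-0.1086  0.0015  0.0042]
spin 0.0004573600242662274
```

Call:
jog_arm([
  [[0,0,0.004,0,0.04],[0,0,0,0,0.04],[-0.01,0,0,0,0.04],[-0.015,0,0,0,0.04],[-0.01,0,0,0,0.04]],
])

```text
time_s: 9.5
eef_pos: [0.4693, -0.2387, 0.0652]
eef_rot: [0.264, 3.128, -0.001]
wrist_force: [0.9, -0.3, -3.4]
gripper_width: 0.0493
grasp_force: 58.0
```

Call:
jog_arm([
  [[-0.005,0,0,0,0.04],[-0.005,0,0,0,0.04],[-0.005,0,0,0,0.04],[-0.005,0,0,0,0.04],[0,0,0,0,0.04]],
])

```text
time_s: 10.0
eef_pos: [0.4876, -0.2418, 0.0646]
eef_rot: [0.264, 3.13, -0.0]
wrist_force: [0.5, 0.2, -2.8]
gripper_width: 0.0493
grasp_force: 58.0
```

```bash
python3 to.py .5399 -.2493 .0635 170.3;python3 - <<'E'
from h import *
b=r.snapshot("scene")[220:400,330:530];a=r.snapshot("top")[180:270,400:500]
cv2.imwrite("pics/p2.png",np.hstack([cv2.resize(a,(400,360)),cv2.resize(b,(400,360))])[:,:,::-1])
E
```

```text
t 10.0 pos [ 0.4876 -0.2418  0.0646] q [ 0.3071  0.6151  0.0712  2.14   -0.1086  0.3892  1.8681] F [ 0.4836  0.2426 -2.8111] w 0.0493 58.0
M [[-0.9858350249424611, 0.16771690756584792, 0.0005852463122044786], [0.16771683362646225, 0.9858351959610677, -0.0001735589713993385], [-0.000606065186841001, -7.29448545239556e-05, -0.9999998136820013]]
yaw 170.3449008230995 tool shift [-0.0528  0.0014  0.0012]
spin 0.0007836671999414876
```

View pics/p2.png

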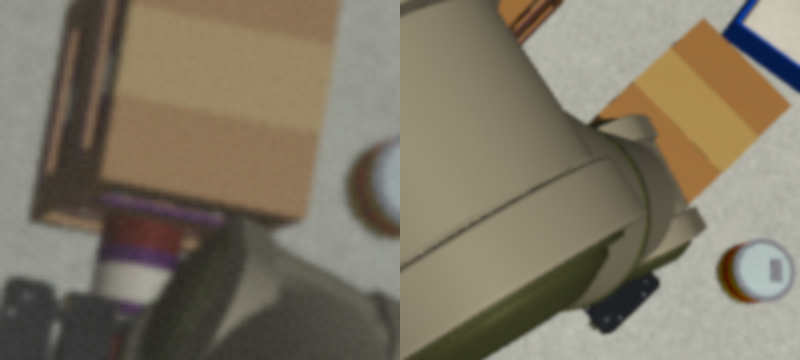

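The left half shows the salami's front inside the opening, at about (140,225), with no contact force. I'll keep going in.

Call:
jog_arm([
  [[-0.01,0,0,0,0.04],[-0.01,0,0,0,0.04],[-0.01,0,0,0,0.04],[-0.01,0,0,0,0.04],[0,0,0,0,0.04]],
])

```text
time_s: 10.6
eef_pos: [0.5284, -0.2486, 0.0646]
eef_rot: [0.263, 3.129, -0.001]
wrist_force: [0.4, 0.1, -3.1]
gripper_width: 0.0492
grasp_force: 58.0
```

Call:
jog_arm([
  [[-0.005,0,0,0,0.04],[-0.004,0,0,0,0.04],[-0.003,0,0,0,0.04],[0,0,0,0,0.04],[0,0,0,0,0.04]],
])

```text
time_s: 11.1
eef_pos: [0.538, -0.2504, 0.0646]
eef_rot: [-0.265, -3.13, -0.0]
wrist_force: [-0.7, 0.3, -2.6]
gripper_width: 0.0498
grasp_force: 58.0
```

```bash
python3 to.py .5399 -.2493 .0585 170.3
```

```text
t 11.1 pos [ 0.538  -0.2504  0.0646] q [ 0.2852  0.6521  0.0817  2.0278 -0.1104  0.4659  1.8509] F [-0.7257  0.2713 -2.6308] w 0.0498 58.0
M [[-0.985784709271181, 0.16801332942702077, -0.00016763645153226831], [0.1680133273690755, 0.9857847235224341, 2.638502206900385e-05], [0.00016968648843083788, -2.155206700874499e-06, -0.9999999856009248]]
yaw 170.32767010488607 tool shift [-0.0017  0.0014  0.0061]
spin 0.0004829344346338463
```

Call:
jog_arm([
  [[-0.001,0,0.002,0,0.04],[0,0,0.001,0,0.04],[0,0,0.001,0,0.04],[0,0,0,0,0.04],[0,0,0,0,0.04]],
])

```text
time_s: 11.6
eef_pos: [0.539, -0.2506, 0.0606]
eef_rot: [-0.265, -3.13, -0.0]
wrist_force: [0.3, -0.4, -2.3]
gripper_width: 0.0493
grasp_force: 58.0
```

Call:
jog_arm([
  [[0,0,0.001,0,0.04],[0,0,0.001,0,0.04],[0,0,0,0,0.04],[0,0,0,0,0.04],[0,0,0,0,0.04]],
])

```text
time_s: 12.1
eef_pos: [0.5392, -0.2506, 0.0587]
eef_rot: [0.265, 3.13, -0.0]
wrist_force: [-0.2, -0.0, -2.7]
gripper_width: 0.0493
grasp_force: 58.0
```

Call:
jog_arm([
  [[0,0,0.001,0,0.04],[0,0,0.001,0,0.04],[0,0,0,0,0.04],[0,0,0,0,0.04],[0,0,0,0,0.04]],
])

```text
time_s: 12.6
eef_pos: [0.5388, -0.2504, 0.0572]
eef_rot: [-0.265, -3.13, -0.0]
wrist_force: [-3.5, 1.9, 7.2]
gripper_width: 0.0493
grasp_force: 58.0
```

Call:
jog_arm([
  [[0,0,0.001,0,0.04],[0,0,0,0,0.04],[0,0,0,0,0.04],[0,0,0,0,0.04],[0,0,0,0,0.04]],
])

```text
time_s: 13.1
eef_pos: [0.5387, -0.2502, 0.0566]
eef_rot: [-0.264, -3.13, -0.001]
wrist_force: [-5.3, 4.4, 10.3]
gripper_width: 0.0496
grasp_force: 58.0
```

It's seated on the two. I'll ease up a little and release.

Call:
jog_arm([
  [[0,0,-0.001,0,0.04],[0,0,0,0,0.055],[0,0,0,0,0.055],[0,0,0,0,0.06],[0,0,0,0,0.07]],
], squeeze=10)

```text
time_s: 13.6
eef_pos: [0.5393, -0.2508, 0.0566]
eef_rot: [0.265, 3.13, -0.0]
wrist_force: [0.1, -0.8, 0.1]
gripper_width: 0.0643
grasp_force: 0.0
```

```bash
python3 to.py .5 -.2493 .0585 170.3;python3 - <<'E'
from h import *
b=r.snapshot("scene")[220:400,330:530];a=r.snapshot("top")[200:290,390:490]
cv2.imwrite("pics/p3.png",np.hstack([cv2.resize(a,(400,360)),cv2.resize(b,(400,360))])[:,:,::-1])
E
```

```text
t 13.6 pos [ 0.5393 -0.2508  0.0566] q [ 0.2869  0.6653  0.0791  2.0286 -0.1119  0.4512  1.8517] F [ 0.0776 -0.8039  0.1471] w 0.0643 0.0
M [[-0.985757163110825, 0.1681747093292743, 0.0002872589643154114], [0.1681746518905366, 0.9857571915847562, -0.00021377659153735734], [-0.00031911940606430374, -0.00016242213008718659, -0.9999999358909261]]
yaw 170.31829311313635 tool shift [ 0.039  -0.0051 -0.0019]
spin 0.00031927505466891614
```

View pics/p3.png

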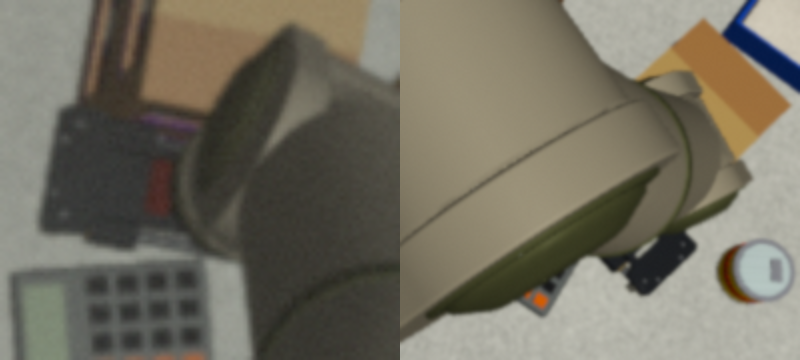

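It's released and resting; the left half shows the red end at about (160,185). The vertical gripper's body will meet the stack front before the salami is home. So I back off and test at height whether the reach limit lets the tool tilt.

Call:
jog_arm([
  [[0.01,0,0,0,0.07],[0.02,0,0,0,0.07],[0.03,0,0,0,0.07],[0,0,-0.03,0,0.03],[0,0,-0.05,0,0]],
])

```text
time_s: 14.2
eef_pos: [0.4767, -0.2397, 0.1352]
eef_rot: [-0.265, -3.124, -0.003]
wrist_force: [1.6, 0.1, -0.3]
gripper_width: 0.0584
grasp_force: 0.0
```

Call:
jog_arm([
  [[0,0,-0.05,0,0],[0,0,-0.05,0,0],[0,0,-0.05,0,0],[0,0,-0.05,0,0],[0,0,-0.05,0,0]],
])

```text
time_s: 14.7
eef_pos: [0.4786, -0.2403, 0.3887]
eef_rot: [0.265, 3.13, 0.0]
wrist_force: [0.7, 0.3, -0.1]
gripper_width: 0.0186
grasp_force: 0.0
```

Call:
jog_arm([
  [[0,0,-0.05,0,0],[0,0,-0.05,0,0],[0,0,-0.05,0,0],[0,0,-0.05,0,0],[0,0,-0.05,0,0]],
])

```text
time_s: 15.2
eef_pos: [0.4786, -0.2404, 0.6385]
eef_rot: [0.265, 3.13, 0.0]
wrist_force: [2.0, -0.1, 0.2]
gripper_width: 0.0003
grasp_force: 0.0
```

```bash
python3 to.py .5399 -.2493 .0585 170.3
python3 - <<'E'
from fit import *
c="top";r.snapshot(c)
for d in r.cut_out(c,"weighed_salami")[:2]:
    m=d["mask"];ys,xs=np.nonzero(m);print(d["score"],m.sum(),xs.min(),xs.max(),ys.min(),ys.max())
    y=ys.max(); a=atz(c,[[xs[ys==y].mean(),y+.5]],.0708-.01); print((a[0,:2]-[.6503,-.2682])@[.9856,-.169],(a[0,:2]-[.6503,-.2682])@[.169,.9856])
E
```

```text
t 15.2 pos [ 0.4786 -0.2404  0.6385] q [ 0.2168  0.1416  0.1778  1.3109 -0.0253  1.6911  1.7916] F [ 1.9886 -0.1309  0.2461] w 0.0003 0.0
M [[-0.9857440038359716, 0.16825197026833735, 0.00018276282627052205], [0.16825198448533044, 0.985744016188557, 6.53085154519159e-05], [-0.0001691690759777909, 9.5127685716318e-05, -0.9999999811662733]]
yaw 170.3137985903502 tool shift [-0.0618  0.0015  0.5801]
spin 0.00024083083374450885
0.95 489 422 444 233 258
-0.12366622753634882 -0.01671031337817567
```

Call:
jog_arm([
  [[0,0,-0.05,0,0],[0,0,-0.05,0,0],[0,0,-0.05,0,0],[0,0,-0.05,0,0],[0,0,-0.05,0,0]],
])

```text
time_s: 15.8
eef_pos: [0.4643, -0.2336, 0.7699]
eef_rot: [0.257, 3.014, -0.068]
wrist_force: [0.3, 0.7, 0.3]
gripper_width: 0.0006
grasp_force: 0.0
```

```bash
python3 to.py .5399 -.2493 .0585 170.3
```

```text
t 15.8 pos [ 0.4643 -0.2336  0.7699] q [-0.209   0.1085  0.6947  1.0718 -0.0758  1.8609  1.853 ] F [0.3048 0.6526 0.321 ] w 0.0006 0.0
M [[-0.9789075243557364, 0.17120897600134607, 0.11147890067763301], [0.16603774999356039, 0.9846289916889008, -0.0541960727615419], [-0.11904421168960296, -0.03454323757653456, -0.992287881817032]]
yaw 170.37337539973734 tool shift [0.0081 0.0221 0.7152]
spin 0.0012806423153833887
```

The tilt does show up: the tool z axis is now (0.11, -0.05, -0.99). I'll check whether it stays when I come down.

Call:
jog_arm([
  [[0,0,0.05,0,0],[0,0,0.05,0,0],[0,0,0.05,0,0],[0,0,0.02,0,0],[0,0,0,0,0]],
])

```text
time_s: 16.3
eef_pos: [0.4821, -0.2419, 0.598]
eef_rot: [0.256, 3.02, -0.065]
wrist_force: [0.4, 0.1, 0.1]
gripper_width: 0.0006
grasp_force: 0.0
```

```bash
python3 to.py .5399 -.2493 .0585 170.3
```

```text
t 16.3 pos [ 0.4821 -0.2419  0.598 ] q [-0.2374  0.0752  0.6642  1.5001 -0.0425  1.464   1.8261] F [0.3754 0.1012 0.1221] w 0.0006 0.0
M [[-0.9796717812054345, 0.1703523835393523, 0.10593991944603594], [0.165615709808022, 0.9848146810041272, -0.052071880545300014], [-0.1132017569411191, -0.03346803700847077, -0.9930081836139335]]
yaw 170.40474027499252 tool shift [0.0032 0.0206 0.5423]
spin 0.0018280626580635501
```

The tilt persists, so it can be built up against the reach limit. Next I fit a kinematic model from the recorded states to see which tilt is feasible at the pushing pose.

```bash
cat > kin.py <<'E'
import numpy as np, itertools
from scipy.spatial.transform import Rotation as R
from scipy.optimize import least_squares
lo=np.array([-2.57,-.35,-1.29,.11,-1.05,.11,-2.63]);hi=np.array([2.57,1.97,1.29,2.56,4.19,1.86,2.63])
D=[([-1.1422,.6068,-.2033,1.5903,.1413,.959,.5274],[.2709,.6725,.2187],-160.053),
([-.4248,.6394,-.2037,1.9383,.2182,.5893,1.2732],[.5523,.2798,.0915],-152.824),
([-.3998,.5439,-.2355,1.8832,.1802,.7377,1.3075],[.5538,.2799,.1666],-152.876),
([.0406,.1913,.0523,2.0632,-.0124,.8894,1.5038],[.4598,-.0958,.3004],170.443),
([.3352,.5722,.0603,2.2549,-.1047,.3174,1.8874],[.4326,-.2325,.0688],170.326),
([.3071,.6151,.0712,2.14,-.1086,.3892,1.8681],[.4876,-.2418,.0646],170.345),
([.2869,.6653,.0791,2.0286,-.1119,.4512,1.8517],[.5393,-.2508,.0566],170.318),
([.2168,.1416,.1778,1.3109,-.0253,1.6911,1.7916],[.4786,-.2404,.6385],170.314),
([-1.265,.599,-.003,1.599,.002,.943,-.08],[.2708,.6725,.2186],158.07)]
D=[(np.array(q),np.array(p),R.from_euler("z",y,degrees=True).as_matrix()@np.diag([1,-1,-1.])) for q,p,y in D]
D+=[(np.array([-.209,.1085,.6947,1.0718,-.0758,1.8609,1.853]),np.array([.4643,-.2336,.7699]),np.array([[-.9789,.1712,.1115],[.1660,.9846,-.0542],[-.1190,-.0345,-.9923]])),
(np.array([-.2374,.0752,.6642,1.5001,-.0425,1.464,1.8261]),np.array([.4821,-.2419,.598]),np.array([[-.9797,.1704,.1059],[.1656,.9848,-.0521],[-.1132,-.0335,-.9930]]))]
def fk(q,P):
    s,o,b=P["s"],P["o"],P["off"]
    M=np.eye(3);p=np.array([0,0,0.]);ax="zyzyzyz"
    for i in range(7):
        p=p+M@b[i]; M=M@R.from_euler(ax[i],s[i]*q[i]+o[i]).as_matrix()
    return p+M@b[7],M
def unpack(v,s):
    b=np.zeros((8,3)); b[1]=[0,v[0],v[1]];b[3]=[v[2],v[10],v[3]];b[5]=[v[4],v[11],v[5]];b[7]=[v[12],0,v[6]]
    return dict(s=s,o=np.array([v[7],0,0,0,0,0,v[8]]),off=b)
def fit():
    best=None
    for s3,s5,s7 in itertools.product((1,-1),repeat=3):
        for a7 in(0,np.pi/2,np.pi,-np.pi/2):
            s=np.array([-1,1,s3,1,s5,1,s7])
            def f(v):
                P=unpack(v,s);e=[]
                for q,p,M in D:
                    a,B=fk(q,P); e+=[*(a-p)*10,*(B-M).ravel()]
                return np.array(e+[0.02*v[2],.02*v[4],.02*v[12]])
            v0=np.array([.05,.35,0,.64,0,.449,.38,0,a7,0,0,0,0])
            w=least_squares(f,v0,max_nfev=60)
            if best is None or w.cost<best[0]: best=(w.cost,w.x,s,f(w.x))
    return best
E
python3 - <<'E'
from kin import *
import pickle
np.set_printoptions(precision=4,suppress=True)
c,v,s,e=fit();print(c,s,v);print(np.abs(e).max())
P=unpack(v,s);pickle.dump(P,open("P.pkl","wb"))
print([np.round(1e3*np.linalg.norm(fk(q,P)[0]-p),1) for q,p,M in D])
# feasibility: stack axis yaw -.17, tilt a about lateral, tip at given along
d=np.array([.9856,-.169,0]);n=np.array([.169,.9856,0]);O=np.array([.6503,-.2682,0])
qs=[D[-1][0],D[6][0]]
rng=np.random.default_rng(0)
for al in(.3,.4,.45,.5,.6):
  for yo in(-.35,-.17,0,.17):
    for along in(-.17,-.072):
      zt=np.array([*(R.from_euler("z",yo).apply(d)*np.sin(al))[:2],-np.cos(al)]); x=-R.from_euler("z",yo).apply(d); x=x-zt*(x@zt);x/=np.linalg.norm(x)
      M=np.c_[x,np.cross(zt,x),zt]; T=O+d*along+[0,0,.068]
      bb=None
      for k in range(8):
        q0=np.clip(qs[k%2]+(k>1)*rng.normal(0,.3,7),lo+.02,hi-.02)
        w=least_squares(lambda q:np.r_[(fk(q,P)[0]-T)*5,(fk(q,P)[1]-M).ravel()],q0,bounds=(lo+.01,hi-.01),max_nfev=60)
        if bb is None or w.cost<bb.cost: bb=w
      print(al,yo,along,round(bb.cost,5),bb.x)
E
```

```text
4.7036405419703005e-05 [-1  1 -1  1 -1  1 -1] [-0.0296  0.2842 -0.      0.6466 -0.0001  0.4422  0.3398 -0.0004  1.5704
 88.39   -0.0263 -0.0005 -0.0002]
0.004383815584423724
[np.float64(0.2), np.float64(0.0), np.float64(0.1), np.float64(0.1), np.float64(0.1), np.float64(0.1), np.float64(0.0), np.float64(0.1), np.float64(0.4), np.float64(0.1), np.float64(0.1)]
0.3 -0.35 -0.17 0.0 [ 0.4199  0.5756 -0.1423  2.3713  2.1747  0.1682 -0.798 ]
0.3 -0.35 -0.072 0.0 [ 0.4277  0.6313 -0.1976  2.1577  1.2292  0.1964  0.1401]
0.3 -0.17 -0.17 0.0 [ 0.5376  0.5816 -0.25    2.3648  2.1755  0.1628 -0.5822]
0.3 -0.17 -0.072 0.0 [ 0.4443  0.6296 -0.1728  2.1594  1.0764  0.122   0.4936]
0.3 0 -0.17 0.0 [ 0.7405  0.6126 -0.4849  2.3451  1.8545  0.22   -0.0537]
0.3 0 -0.072 0.0 [ 0.688   0.6695 -0.4835  2.1383  1.2376  0.2562  0.5528]
0.3 0.17 -0.17 0.0 [ 0.7542  0.6111 -0.4526  2.3298  1.7985  0.1388  0.2003]
0.3 0.17 -0.072 0.0 [ 0.5853  0.6452 -0.2883  2.1318  0.5472  0.1207  1.4129]
0.4 -0.35 -0.17 0.0 [ 0.6408  0.623  -0.4818  2.433   2.1862  0.4467 -0.8153]
0.4 -0.35 -0.072 0.0 [ 0.3184  0.6287 -0.0
[... 1667 characters left out ...]

0.5 0.17 -0.072 0.0 [ 0.8687  0.7249 -0.6312  2.2497  2.388   0.2728 -0.3278]
0.6 -0.35 -0.17 7e-05 [ 1.0323  1.0176 -1.28    2.55    2.0479  1.2482 -0.6219]
0.6 -0.35 -0.072 0.0 [ 0.6314  0.727  -0.5617  2.362   2.3262  0.6876 -0.9386]
0.6 -0.17 -0.17 2e-05 [ 1.1314  1.0201 -1.28    2.55    2.1366  1.1152 -0.4232]
0.6 -0.17 -0.072 0.0 [ 0.7613  0.7467 -0.641   2.3602  2.4479  0.6285 -0.7947]
0.6 0 -0.17 0.0 [ 1.0612  0.8304 -0.9272  2.5394  2.4882  0.7516 -0.5575]
0.6 0 -0.072 0.0 [ 0.7463  0.7174 -0.5073  2.3486  2.7738  0.4851 -0.9114]
0.6 0.17 -0.17 0.0 [ 1.1402  0.8262 -0.9131  2.4991  2.5833  0.5857 -0.4094]
0.6 0.17 -0.072 0.0 [ 0.9587  0.7819 -0.7311  2.3066  2.6248  0.4117 -0.5023]
```

The model fits to better than a millimetre, and tilts of 0.45–0.5 rad are feasible at the carton if joint 5 turns. I'll simulate the overreach and the descent.

```bash
cat > sim.py <<'E'
from kin import *
import pickle
P=pickle.load(open("P.pkl","rb"))
def err(q,T,M,w): 
    p,B=fk(q,P); return np.r_[p-T,w*R.from_matrix(M@B.T).as_rotvec()]
def jac(q,w):
    p,B=fk(q,P);J=np.zeros((6,7))
    for i in range(7):
        e=q.copy();e[i]+=1e-5;a,C=fk(e,P);J[:3,i]=(a-p)/1e-5;J[3:,i]=w*R.from_matrix(C@B.T).as_rotvec()/1e-5
    return J
def dls(q,T,M,w=.3,lam=.02,n=30):
    for _ in range(n):
        J=jac(q,w);e=err(q,T,M,w); dq=J.T@np.linalg.solve(J@J.T+lam**2*np.eye(6),e); q=np.clip(q+np.clip(dq,-.1,.1),lo,hi)
    return q
def bls(q,T,M,w=.3):
    return least_squares(lambda z:np.r_[err(z,T,M,w),1e-3*(z-q)],np.clip(q,lo+1e-6,hi-1e-6),bounds=(lo,hi),max_nfev=40).x
E
python3 - <<'E'
from sim import *
np.set_printoptions(precision=3,suppress=True)
for nm,so in(("dls",dls),("bls",bls)):
  for w in(.1,.3,1):
    q=np.array([.2168,.1416,.1778,1.3109,-.0253,1.6911,1.7916])
    for k in range(5):
        p,B=fk(q,P); q=so(q,p-B[:,2]*.05,B,w=w)
    p,B=fk(q,P);print(nm,w,q,p,B[:,2])
# descent with tilt, starting near here
d=np.array([.9856,-.169,0]);O=np.array([.6503,-.2682,0])
for al in(.35,.45,.55):
  for yo in(-.3,0):
    q0=np.array([-.2374,.0752,.6642,1.5001,-.0425,1.464,1.8261]);h=R.from_euler("z",yo).apply(d)
    zt=np.array([*(h*np.sin(al))[:2],-np.cos(al)]);x=-h-zt*(-h@zt);x/=np.linalg.norm(x);M=np.c_[x,np.cross(zt,x),zt]
    for nm,so in(("dls",dls),("bls",bls)):
        q=q0.copy();A=np.array([.4821,-.2419,.55]);Bp=O+d*-.17+[0,0,.068];C=O+d*-.072+[0,0,.068]
        for t in np.linspace(0,1,26): q=so(q,A+(Bp-A)*t,M)
        e1=err(q,Bp,M,1); q1=q
        for t in np.linspace(0,1,10): q=so(q,Bp+(C-Bp)*t,M)
        e2=err(q,C,M,1); print(al,yo,nm,q1,e1,"|",q,e2)
E
```

```text
dls 0.1 [ 0.386  1.97   0.696  0.11  -0.328  1.079 -0.023] [ 0.849 -0.561 -0.475] [-0.118 -0.327 -0.938]
dls 0.3 [-2.57   1.154 -0.899  0.11  -1.05   1.589 -2.63 ] [-0.956  0.251  0.783] [-0.318 -0.896  0.311]
dls 1 [-2.57   1.005 -0.929  0.11  -1.05   1.752 -2.63 ] [-0.834  0.187  0.898] [-0.131 -0.967  0.216]
bls 0.1 [-0.668  0.047  1.138  0.906 -0.05   1.86   1.842] [ 0.457 -0.23   0.878] [ 0.314 -0.151 -0.938]
bls 0.3 [-0.505  0.065  0.984  0.979 -0.061  1.86   1.847] [ 0.458 -0.23   0.836] [ 0.236 -0.115 -0.965]
bls 1 [-0.194  0.112  0.674  1.127 -0.074  1.86   1.853] [ 0.458 -0.23   0.744] [ 0.06  -0.029 -0.998]
0.35 -0.3 dls [2.57  1.97  0.913 0.11  0.825 1.744 2.63 ] [-1.498  0.072 -0.126 -1.573 -1.565  0.454] | [2.57  1.97  0.906 0.11  0.856 1.728 2.63 ] [-1.601  0.084 -0.121 -1.563 -1.592  0.433]
0.35 -0.3 bls [ 0.174  0.561  0.232  2.305 -1.05   0.11   2.495] [ 0.009 -0.004  0.016 -0.051 -0.105  0.001] | [ 0.129  0.636  0.248  2.166 -1.05   0.11   2.442] [ 0.004 -0.001  0.006 -0.019 -0.045  0.001]
0.35 0 dls [2.57  1.97  0.845 0.11  0.957 1.325 2.63 ] [-1.613  0.001 -0.176
[... 1159 characters left out ...]
63 ] [-1.586  0.025 -0.169 -1.395 -1.794  0.211] | [2.57  1.97  1.032 0.11  1.168 1.56  2.63 ] [-1.672 -0.019 -0.019 -1.602 -2.183  0.036]
0.55 -0.3 bls [ 0.782  0.729 -0.717  2.539  2.358  0.778 -0.921] [ 0. -0.  0. -0. -0. -0.] | [ 0.7    0.725 -0.622  2.327  2.236  0.616 -0.768] [-0.  0. -0.  0.  0. -0.]
0.55 0 dls [2.57  1.97  0.717 0.11  0.761 1.449 2.63 ] [-1.545  0.055 -0.26  -1.119 -1.729  0.563] | [2.57  1.97  0.765 0.11  0.872 1.449 2.63 ] [-1.663  0.06  -0.21  -1.132 -1.877  0.462]
0.55 0 bls [ 0.644  0.535 -0.219  2.269 -0.755  0.11   2.63 ] [ 0.015 -0.015  0.035 -0.129 -0.22  -0.043] | [ 0.485  0.605 -0.109  2.132 -0.831  0.11   2.63 ] [ 0.013 -0.01   0.023 -0.089 -0.181 -0.025]
```

```bash
cat >> sim.py <<'E'
vm=.07*np.array([2.22,2.22,3.01,3.01,3.14,3.14,3.14])
d=np.array([.9856,-.169,0]);O=np.array([.6503,-.2682,0])
def row(q,cmd,w=.6):
    p,B=fk(q,P); qn=bls(q,p+B@np.array(cmd[:3]),B@R.from_rotvec([0,0,cmd[3]]).as_matrix(),w=w)
    k=min(1,(vm/np.maximum(np.abs(qn-q),1e-9)).min()); return q+k*(qn-q)
def goto(q,T,n,spin=0,w=.6,nmax=40):
    N=0
    while N<nmax:
        p,B=fk(q,P);e=T-p;L=np.linalg.norm(e)
        if L<.003: break
        N+=1;st=min(L,n); q=row(q,[*(B.T@(e/L*st)),spin],w)
    return q,N
def info(q):
    p,B=fk(q,P);z=B[:,2];a=np.arccos(-z[2]);yo=np.arctan2(z[1],z[0])+.17
    x=B[:,0]*np.array([1,1,0]);return p,round(a,3),round(yo,3),round(np.arctan2(*(np.cross(d,x)[2],d@x)),2)
E
cat > search.py <<'E'
from sim import *
import itertools,sys
from multiprocessing import Pool
np.set_printoptions(precision=3,suppress=True)
Q0=np.array([-.2374,.0752,.6642,1.5001,-.0425,1.464,1.8261])
def trial(a):
    nu,out,sp,via,w=a
    q=Q0.copy()
    for k in range(nu): q=row(q,[-out,0,-np.sqrt(.05**2-out**2),0],w)
    ia=info(q)
    for k in range(abs(sp)): q=row(q,[0,0,0.02,.14*np.sign(sp)],w)
    N=0
    for v in via: 
        q,n=goto(q,O+d*v[0]+np.array([.169,.9856,0])*v[1]+[0,0,v[2]],.04,w=w);N+=n
    q1=q;i1=info(q); q,n=goto(q,O+d*-.105+[0,0,.068],.01,w=w)
    return a,ia[1:3],i1,q1,info(q),q,N
if __name__=="__main__":
    vias=[[(-.17,0,.3),(-.17,0,.068)],[(-.25,0,.3),(-.22,0,.068),(-.17,0,.068)],[(-.05,0,.45),(-.17,0,.3),(-.17,0,.068)]]
    L=list(itertools.product((6,9,12),(0,.03),(-2,0,2),vias,(.4,.8)))
    with Pool() as p: res=p.map(trial,L,chunksize=1)
    res.sort(key=lambda t:-t[4][1])
    for t in res[:12]: print(t[0][:3],t[0][3],t[0][4],t[1],"|",t[2],t[3],"|",t[4],t[5],t[6])
    print(sum(t[4][1]>.42 for t in res),len(res))
E
nproc; time timeout 500 python3 search.py
```

```text
4
(12, 0.03, 0) [(-0.25, 0, 0.3), (-0.22, 0, 0.068), (-0.17, 0, 0.068)] 0.4 (np.float64(0.612), np.float64(-0.226)) | (array([ 0.483, -0.239,  0.068]), np.float64(0.524), np.float64(-0.825), np.float64(-3.02)) [ 0.69   0.778 -0.876  2.438  1.8    1.009 -0.202] | (array([ 0.547, -0.25 ,  0.068]), np.float64(0.524), np.float64(-0.825), np.float64(-3.02)) [ 0.679  0.793 -0.846  2.293  1.739  0.973 -0.054] 43
(12, 0.03, -2) [(-0.25, 0, 0.3), (-0.22, 0, 0.068), (-0.17, 0, 0.068)] 0.4 (np.float64(0.612), np.float64(-0.226)) | (array([ 0.483, -0.239,  0.068]), np.float64(0.521), np.float64(-0.821), np.float64(-2.76)) [ 0.688  0.773 -0.867  2.438  1.803  0.997  0.081] | (array([ 0.547, -0.25 ,  0.068]), np.float64(0.521), np.float64(-0.821), np.float64(-2.76)) [ 0.676  0.789 -0.837  2.293  1.74   0.961  0.23 ] 42
(12, 0.03, 2) [(-0.25, 0, 0.3), (-0.22, 0, 0.068), (-0.17, 0, 0.068)] 0.4 (np.float64(0.612), np.float64(-0.226)) | (array([ 0.483, -0.239,  0.068]), np.float64(0.52), np.float64(-0.818), np.float64(2.98)) [ 0.689  0.772 -0.867  2.437  1.803  0.994 -0.476] | (array([ 0.547, -0.25 , 
[... 3040 characters left out ...]
loat64(0.294), np.float64(-0.55), np.float64(-3.12)) [ 0.625  0.613 -0.494  2.343  1.652  0.41   0.047] | (array([ 0.547, -0.25 ,  0.068]), np.float64(0.294), np.float64(-0.55), np.float64(-3.12)) [ 0.591  0.647 -0.472  2.203  1.417  0.417  0.298] 28
(12, 0, 2) [(-0.25, 0, 0.3), (-0.22, 0, 0.068), (-0.17, 0, 0.068)] 0.4 (np.float64(0.359), np.float64(-0.242)) | (array([ 0.483, -0.239,  0.068]), np.float64(0.294), np.float64(-0.549), np.float64(2.87)) [ 0.626  0.613 -0.495  2.343  1.653  0.41  -0.233] | (array([ 0.547, -0.25 ,  0.068]), np.float64(0.294), np.float64(-0.549), np.float64(2.87)) [ 0.591  0.647 -0.473  2.203  1.417  0.417  0.017] 27
7 108
real	1m19.704s
user	5m7.045s
sys	0m0.479s
```

The simulation reaches over 0.5 rad of tilt at the carton if I overreach up and forward to about 0.6 rad first. I'll do that.

Call:
jog_arm([
  [[-0.03,0,-0.04,0,0],[-0.03,0,-0.04,0,0],[-0.03,0,-0.04,0,0],[-0.03,0,-0.04,0,0],[-0.03,0,-0.04,0,0]],
])

```text
time_s: 16.8
eef_pos: [0.5921, -0.2521, 0.7675]
eef_rot: [0.251, 2.971, -0.095]
wrist_force: [-0.4, 1.5, -1.6]
gripper_width: 0.0009
grasp_force: 0.0
```

Call:
jog_arm([
  [[-0.03,0,-0.04,0,0],[-0.03,0,-0.04,0,0],[-0.03,0,-0.04,0,0],[-0.03,0,-0.04,0,0],[-0.03,0,-0.04,0,0]],
])

```text
time_s: 17.3
eef_pos: [0.6465, -0.238, 0.8497]
eef_rot: [0.231, 2.779, -0.17]
wrist_force: [0.2, -0.7, -0.0]
gripper_width: 0.0004
grasp_force: 0.0
```

```bash
cat > st.py <<'E'
from sim import *
from workcell import r
import sys
np.set_printoptions(precision=3,suppress=True)
s=r.get_state();q=np.array(s["joint_pos"]);B=R.from_rotvec(s["eef_rot"]).as_matrix();p=np.array(s["eef_pos"])
print(s["time_s"],"q",q,"F",np.array(s["wrist_force"]));print("info",info(q),"along/lat",(p-O)@d,(p-O)@[.169,.9856,0]);print(B)
for a in sys.argv[1:]:
    al,la,z=map(float,a.split(","));T=O+d*al+np.array([.169,.9856,0])*la+[0,0,z]; print(a,"shift",B.T@(T-p)); p=T
E
python3 st.py
```

```text
17.3 q [ 0.071  0.348  0.403  0.582 -0.144  1.863  1.765] F [ 0.157 -0.695 -0.034]
info (array([ 0.647, -0.238,  0.85 ]), np.float64(0.368), np.float64(-0.247), np.float64(-3.12)) along/lat -0.008850397519824959 0.029149603873765514
[[-0.927  0.18   0.329]
 [ 0.139  0.98  -0.146]
 [-0.349 -0.089 -0.933]]
```

Call:
jog_arm([
  [[-0.03,0,-0.03,0,0],[-0.03,0,-0.03,0,0],[-0.03,0,-0.03,0,0],[-0.03,0,-0.03,0,0],[-0.03,0,-0.03,0,0]],
])

```text
time_s: 17.8
eef_pos: [0.6788, -0.2193, 0.9184]
eef_rot: [0.214, 2.617, -0.22]
wrist_force: [-0.6, -1.1, -0.1]
gripper_width: 0.0003
grasp_force: 0.0
```

```bash
python3 st.py
cat > desc.py <<'E'
from sim import *
from workcell import r
import sys,itertools
from multiprocessing import Pool
np.set_printoptions(precision=3,suppress=True)
Q0=np.array(r.get_state()["joint_pos"])
n_=np.array([.169,.9856,0])
def tr(a):
    via,w,sp=a;q=Q0.copy();N=0
    for k in range(abs(sp)): q=row(q,[0,0,.02,.14*np.sign(sp)],w)
    for v in via: q,n=goto(q,O+d*v[0]+n_*v[1]+[0,0,v[2]],.04,w=w);N+=n
    i1=info(q);q,n=goto(q,O+d*-.075+[0,0,.075],.01,w=w)
    return a,i1,info(q),q,N
if __name__=="__main__":
    vias=[[(-.17,0,.45),(-.17,0,.075)],[(-.22,0,.5),(-.22,0,.3),(-.17,0,.075)],[(-.25,0,.4),(-.25,0,.075),(-.17,0,.075)]]
    with Pool() as p: res=p.map(tr,list(itertools.product(vias,(.3,.6,.9),(0,))),chunksize=1)
    for t in res: print(t)
E
timeout 300 python3 desc.py
```

```text
17.8 q [ 0.048  0.39   0.471  0.38  -0.207  1.863  1.733] F [-0.644 -1.129 -0.06 ]
info (array([ 0.679, -0.219,  0.918]), np.float64(0.533), np.float64(-0.223), np.float64(-3.1)) along/lat 0.01981104793772534 0.05301192757036215
[[-0.862  0.192  0.469]
 [ 0.111  0.975 -0.195]
 [-0.495 -0.116 -0.861]]
(([(-0.17, 0, 0.45), (-0.17, 0, 0.075)], 0.3, 0), (array([ 0.484, -0.24 ,  0.076]), np.float64(0.211), np.float64(-0.057), np.float64(-3.14)), (array([ 0.576, -0.256,  0.075]), np.float64(0.211), np.float64(-0.057), np.float64(-3.14)), array([ 0.145,  0.642,  0.289,  2.11 , -0.801,  0.28 ,  2.522]), 27)
(([(-0.17, 0, 0.45), (-0.17, 0, 0.075)], 0.6, 0), (array([ 0.484, -0.24 ,  0.077]), np.float64(0.214), np.float64(-0.054), np.float64(-3.14)), (array([ 0.576, -0.256,  0.075]), np.float64(0.214), np.float64(-0.054), np.float64(-3.14)), array([ 0.15 ,  0.64 ,  0.283,  2.111, -0.802,  0.276,  2.524]), 32)
(([(-0.17, 0, 0.45), (-0.17, 0, 0.075)], 0.9, 0), (array([ 0.484, -0.24 ,  0.077]), np.float64(0.213), np.float64(-0.05), np.float64(-3.14)), (array([ 0.576, -0.256,  0.075]), np.float64(0
[... 1338 characters left out ...]
234,  0.646,  0.216,  2.052, -0.651,  0.382,  2.432]), 32)
(([(-0.25, 0, 0.4), (-0.25, 0, 0.075), (-0.17, 0, 0.075)], 0.6, 0), (array([ 0.483, -0.239,  0.075]), np.float64(0.181), np.float64(0.413), np.float64(-3.11)), (array([ 0.576, -0.256,  0.075]), np.float64(0.181), np.float64(0.413), np.float64(-3.11)), array([ 0.254,  0.645,  0.194,  2.053, -0.648,  0.378,  2.434]), 39)
(([(-0.25, 0, 0.4), (-0.25, 0, 0.075), (-0.17, 0, 0.075)], 0.9, 0), (array([ 0.483, -0.239,  0.075]), np.float64(0.185), np.float64(0.438), np.float64(-3.11)), (array([ 0.576, -0.256,  0.075]), np.float64(0.185), np.float64(0.438), np.float64(-3.11)), array([ 0.267,  0.644,  0.18 ,  2.053, -0.644,  0.376,  2.434]), 51)
```

The tilt is 0.53 rad, but in this elbow branch the simulated descent loses it. I'll search for a manoeuvre (spin, sideways) that brings it down in the other wrist branch.

```bash
cat > s2.py <<'E'
from sim import *
from workcell import r
import itertools
from multiprocessing import Pool
np.set_printoptions(precision=3,suppress=True)
Q0=np.array(r.get_state()["joint_pos"]);n_=np.array([.169,.9856,0])
def tr(a):
    via,w,sp,ex=a;q=Q0.copy();N=ex+abs(sp)
    for k in range(ex): q=row(q,[-.03,0,-.03,0],w)
    for k in range(abs(sp)): q=row(q,[0,0,.02,.14*np.sign(sp)],w)
    for v in via: q,n=goto(q,O+d*v[0]+n_*v[1]+[0,0,v[2]],.045,w=w,nmax=25);N+=n
    k=0
    while k<25:
        y=info(q)[3]; e=(y-np.pi+np.pi)%(2*np.pi)-np.pi
        if abs(e)<.05: break
        q=row(q,[0,0,0,np.clip(e,-.14,.14)],w);k+=1
    i1=info(q);return a,i1,q,N+k
if __name__=="__main__":
    vias=[[(-.2,0,.5),(-.2,0,.2)],[(-.2,.25,.5),(-.2,0,.25),(-.2,0,.2)],[(-.2,-.25,.6),(-.2,0,.25),(-.2,0,.2)]]
    with Pool() as p: res=p.map(tr,list(itertools.product(vias,(.4,.8),(-12,-7,-3,3,7,12),(0,5))),chunksize=1)
    res.sort(key=lambda t:-t[1][1]+.3*abs(t[1][2]))
    for t in res[:14]: print(t)
E
time timeout 400 python3 s2.py
```

```text
(([(-0.2, 0.25, 0.5), (-0.2, 0, 0.25), (-0.2, 0, 0.2)], 0.4, -12, 5), (array([ 0.455, -0.236,  0.202]), np.float64(0.672), np.float64(-0.281), np.float64(3.13)), array([ 1.209,  0.572, -1.29 ,  2.56 ,  2.005,  0.804, -0.36 ]), 54)
(([(-0.2, 0.25, 0.5), (-0.2, 0, 0.25), (-0.2, 0, 0.2)], 0.4, -7, 5), (array([ 0.455, -0.235,  0.201]), np.float64(0.672), np.float64(-0.38), np.float64(3.13)), array([ 1.137,  0.574, -1.29 ,  2.56 ,  1.925,  0.893, -0.358]), 54)
(([(-0.2, 0.25, 0.5), (-0.2, 0, 0.25), (-0.2, 0, 0.2)], 0.8, 12, 5), (array([ 0.454, -0.235,  0.201]), np.float64(0.67), np.float64(-0.382), np.float64(-3.13)), array([ 1.134,  0.57 , -1.283,  2.56 ,  1.924,  0.888, -0.337]), 57)
(([(-0.2, 0.25, 0.5), (-0.2, 0, 0.25), (-0.2, 0, 0.2)], 0.4, -3, 5), (array([ 0.455, -0.235,  0.201]), np.float64(0.675), np.float64(-0.411), np.float64(-3.12)), array([ 1.115,  0.576, -1.29 ,  2.56 ,  1.903,  0.922, -0.329]), 48)
(([(-0.2, 0.25, 0.5), (-0.2, 0, 0.25), (-0.2, 0, 0.2)], 0.8, 3, 5), (array([ 0.453, -0.234,  0.2  ]), np.float64(0.659), np.float64(-0.365), np.float64(3.11)), array([ 1.045,  0.4
[... 1402 characters left out ...]
), 58)
(([(-0.2, 0.25, 0.5), (-0.2, 0, 0.25), (-0.2, 0, 0.2)], 0.4, 12, 5), (array([ 0.455, -0.235,  0.201]), np.float64(0.683), np.float64(-0.477), np.float64(-3.12)), array([ 1.063,  0.581, -1.285,  2.56 ,  1.858,  0.986, -0.34 ]), 68)
(([(-0.2, 0, 0.5), (-0.2, 0, 0.2)], 0.4, 3, 5), (array([ 0.456, -0.235,  0.201]), np.float64(0.706), np.float64(-0.573), np.float64(-3.13)), array([ 0.985,  0.603, -1.288,  2.56 ,  1.795,  1.1  , -0.369]), 47)
(([(-0.2, 0, 0.5), (-0.2, 0, 0.2)], 0.4, 7, 5), (array([ 0.455, -0.235,  0.201]), np.float64(0.705), np.float64(-0.575), np.float64(-3.12)), array([ 0.983,  0.603, -1.287,  2.56 ,  1.793,  1.101, -0.366]), 54)
real	0m40.187s
user	2m33.949s
sys	0m0.308s
```

Call:
jog_arm([
  [[-0.03,0,-0.03,0,0],[-0.03,0,-0.03,0,0],[-0.03,0,-0.03,0,0],[-0.03,0,-0.03,0,0],[-0.03,0,-0.03,0,0]],
])

```text
time_s: 18.3
eef_pos: [0.675, -0.1909, 0.9915]
eef_rot: [0.197, 2.462, -0.257]
wrist_force: [0.7, -0.1, -1.1]
gripper_width: 0.0005
grasp_force: 0.0
```

```bash
python3 st.py -.2,.25,.5 -.2,0,.25; sed -i 's/(-12,-7,-3,3,7,12),(0,5)/(0,),(0,)/; s/(.4,.8)/(.3,.5,.7,.9)/' s2.py; sed -i 's/^    vias=.*/    vias=[[(-.2,.25,.5),(-.2,0,.25),(-.2,0,.2)],[(-.2,.1,.5),(-.2,0,.25),(-.2,0,.2)],[(-.2,.35,.5),(-.2,0,.25),(-.2,0,.2)]]/' s2.py; python3 s2.py
```

```text
18.3 q [ 0.008  0.394  0.606  0.226 -0.312  1.863  1.706] F [ 0.685 -0.147 -1.112]
info (array([ 0.675, -0.191,  0.992]), np.float64(0.689), np.float64(-0.204), np.float64(-3.07)) along/lat 0.011261295439750343 0.0803975661133914
[[-0.78   0.204  0.592]
 [ 0.078  0.97  -0.232]
 [-0.621 -0.135 -0.772]]
-.2,.25,.5 shift [0.461 0.226 0.226]
-.2,0,.25 shift [ 0.169 -0.214  0.225]
(([(-0.2, 0.35, 0.5), (-0.2, 0, 0.25), (-0.2, 0, 0.2)], 0.9, 0, 0), (array([ 0.455, -0.236,  0.202]), np.float64(0.672), np.float64(-0.306), np.float64(3.12)), array([ 1.19 ,  0.572, -1.29 ,  2.56 ,  1.984,  0.827, -0.364]), 48)
(([(-0.2, 0.35, 0.5), (-0.2, 0, 0.25), (-0.2, 0, 0.2)], 0.7, 0, 0), (array([ 0.455, -0.235,  0.201]), np.float64(0.671), np.float64(-0.307), np.float64(3.12)), array([ 1.19 ,  0.572, -1.29 ,  2.56 ,  1.982,  0.827, -0.364]), 43)
(([(-0.2, 0.35, 0.5), (-0.2, 0, 0.25), (-0.2, 0, 0.2)], 0.3, 0, 0), (array([ 0.455, -0.236,  0.201]), np.float64(0.671), np.float64(-0.309), np.float64(3.12)), array([ 1.189,  0.572, -1.29 ,  2.56 ,  1.981,  0.829, -0.368]), 36)
(([(-0.2, 0.35, 0.5), (-0.2, 0, 0.
[... 1319 characters left out ...]
95, -0.378]), 46)
(([(-0.2, 0.1, 0.5), (-0.2, 0, 0.25), (-0.2, 0, 0.2)], 0.5, 0, 0), (array([ 0.456, -0.235,  0.201]), np.float64(0.69), np.float64(-0.503), np.float64(3.13)), array([ 1.043,  0.589, -1.29 ,  2.56 ,  1.84 ,  1.02 , -0.378]), 37)
(([(-0.2, 0.1, 0.5), (-0.2, 0, 0.25), (-0.2, 0, 0.2)], 0.7, 0, 0), (array([ 0.455, -0.235,  0.201]), np.float64(0.686), np.float64(-0.493), np.float64(3.12)), array([ 1.051,  0.587, -1.29 ,  2.56 ,  1.846,  1.008, -0.381]), 41)
(([(-0.2, 0.1, 0.5), (-0.2, 0, 0.25), (-0.2, 0, 0.2)], 0.3, 0, 0), (array([ 0.454, -0.235,  0.201]), np.float64(0.688), np.float64(-0.519), np.float64(3.14)), array([ 1.032,  0.591, -1.29 ,  2.56 ,  1.826,  1.034, -0.367]), 36)
```

Call:
jog_arm([
  [[0.035,0.021,0.017,0,0],[0.035,0.021,0.017,0,0],[0.035,0.021,0.017,0,0],[0.035,0.021,0.017,0,0],[0.035,0.021,0.017,0,0]],
])

```text
time_s: 18.8
eef_pos: [0.6294, -0.1105, 0.855]
eef_rot: [0.215, 2.455, -0.254]
wrist_force: [0.1, -1.3, 0.5]
gripper_width: 0.0004
grasp_force: 0.0
```

Call:
jog_arm([
  [[0.035,0.021,0.017,0,0],[0.035,0.021,0.017,0,0],[0.035,0.021,0.017,0,0],[0.035,0.021,0.017,0,0],[0.035,0.021,0.017,0,0]],
])

```text
time_s: 19.3
eef_pos: [0.5668, -0.0129, 0.6669]
eef_rot: [0.216, 2.455, -0.252]
wrist_force: [1.7, 0.8, -0.1]
gripper_width: -0.0
grasp_force: 0.0
```

```bash
python3 st.py -.2,.3,.5 -.2,0,.25; python3 s2.py | head -4
```

```text
19.3 q [-0.849 -0.162  0.412  1.703  0.604  1.131  0.836] F [ 1.743  0.791 -0.08 ]
info (array([ 0.567, -0.013,  0.667]), np.float64(0.693), np.float64(-0.205), np.float64(-3.09)) along/lat -0.1254165770144324 0.2375005607615402
[[-0.774  0.217  0.595]
 [ 0.092  0.968 -0.234]
 [-0.627 -0.126 -0.769]]
-.2,.3,.5 shift [0.16  0.079 0.074]
-.2,0,.25 shift [ 0.169 -0.266  0.231]
(([(-0.2, 0.35, 0.5), (-0.2, 0, 0.25), (-0.2, 0, 0.2)], 0.9, 0, 0), (array([ 0.455, -0.235,  0.202]), np.float64(0.673), np.float64(-0.352), np.float64(3.12)), array([ 1.158,  0.573, -1.29 ,  2.56 ,  1.948,  0.868, -0.364]), 40)
(([(-0.2, 0.35, 0.5), (-0.2, 0, 0.25), (-0.2, 0, 0.2)], 0.7, 0, 0), (array([ 0.455, -0.235,  0.201]), np.float64(0.672), np.float64(-0.352), np.float64(3.12)), array([ 1.158,  0.573, -1.29 ,  2.56 ,  1.947,  0.867, -0.364]), 35)
(([(-0.2, 0.35, 0.5), (-0.2, 0, 0.25), (-0.2, 0, 0.2)], 0.3, 0, 0), (array([ 0.455, -0.235,  0.201]), np.float64(0.671), np.float64(-0.353), np.float64(3.12)), array([ 1.157,  0.572, -1.29 ,  2.56 ,  1.945,  0.868, -0.367]), 28)
(([(-0.2, 0.35, 0.5), (-0.2, 0, 0.25), (-0.2, 0, 0.2)], 0.5, 0, 0), (array([ 0.455, -0.235,  0.201]), np.float64(0.671), np.float64(-0.353), np.float64(3.12)), array([ 1.157,  0.572, -1.29 ,  2.56 ,  1.945,  0.867, -0.365]), 31)
```

Call:
jog_arm([
  [[0.04,0.02,0.018,0,0],[0.04,0.02,0.018,0,0],[0.04,0.02,0.018,0,0],[0.04,0.02,0.018,0,0],[0,0,0,0,0]],
])

```text
time_s: 19.8
eef_pos: [0.5012, 0.0628, 0.497]
eef_rot: [0.21, 2.462, -0.258]
wrist_force: [-0.2, -0.4, 0.8]
gripper_width: 0.0004
grasp_force: 0.0
```

Call:
jog_arm([
  [[0.017,-0.027,0.023,0,0],[0.017,-0.027,0.023,0,0],[0.017,-0.027,0.023,0,0],[0.017,-0.027,0.023,0,0],[0.017,-0.027,0.023,0,0]],
])

```text
time_s: 20.3
eef_pos: [0.478, -0.09, 0.3785]
eef_rot: [0.218, 2.453, -0.253]
wrist_force: [1.8, -0.5, -0.0]
gripper_width: 0.0005
grasp_force: 0.0
```

```bash
python3 st.py -.2,0,.25 -.2,0,.15
```

```text
20.3 q [-0.702 -0.152  0.459  2.402  1.063  0.507  0.303] F [ 1.845 -0.536 -0.017]
info (array([ 0.478, -0.09 ,  0.379]), np.float64(0.695), np.float64(-0.206), np.float64(-3.09)) along/lat -0.19988829409863634 0.1465167841732399
[[-0.773  0.219  0.596]
 [ 0.093  0.968 -0.235]
 [-0.628 -0.126 -0.768]]
-.2,0,.25 shift [ 0.087 -0.129  0.118]
-.2,0,.15 shift [0.063 0.013 0.077]
```

Call:
jog_arm([
  [[0.017,-0.026,0.023,0,0],[0.017,-0.026,0.023,0,0],[0.017,-0.026,0.023,0,0],[0.017,-0.026,0.023,0,0],[0.017,-0.026,0.023,0,0]],
])

```text
time_s: 20.8
eef_pos: [0.4789, -0.1775, 0.3246]
eef_rot: [0.222, 2.4, -0.29]
wrist_force: [1.1, 0.6, 0.6]
gripper_width: 0.0001
grasp_force: 0.0
```

```bash
python3 st.py -.2,0,.25 -.2,0,.12
```

```text
20.8 q [-0.489 -0.004  0.621  2.518  2.087  0.214 -0.507] F [1.055 0.63  0.642]
info (array([ 0.479, -0.177,  0.325]), np.float64(0.752), np.float64(-0.232), np.float64(-3.08)) along/lat -0.1842094353649721 0.06039148468906176
[[-0.741  0.237  0.628]
 [ 0.081  0.96  -0.267]
 [-0.667 -0.147 -0.731]]
-.2,0,.25 shift [ 0.064 -0.05   0.053]
-.2,0,.12 shift [0.087 0.019 0.095]
```

Call:
jog_arm([
  [[0.016,-0.013,0.013,0,0],[0.016,-0.013,0.013,0,0],[0.016,-0.012,0.013,0,0],[0.016,-0.012,0.014,0,0],[0,0,0,0,0]],
])

```text
time_s: 21.3
eef_pos: [0.4688, -0.2084, 0.2982]
eef_rot: [0.223, 2.394, -0.326]
wrist_force: [-0.4, -0.6, 0.7]
gripper_width: 0.0005
grasp_force: 0.0
```

```bash
python3 st.py -.2,0,.25 -.2,0,.12
```

```text
21.3 q [-0.012  0.08   0.232  2.551  2.608  0.272 -0.974] F [-0.424 -0.613  0.732]
info (array([ 0.469, -0.208,  0.298]), np.float64(0.762), np.float64(-0.269), np.float64(-3.07)) along/lat -0.1889856014456804 0.02826606432156088
[[-0.74   0.248  0.625]
 [ 0.071  0.953 -0.293]
 [-0.669 -0.172 -0.723]]
-.2,0,.25 shift [ 0.042 -0.02   0.033]
-.2,0,.12 shift [0.087 0.022 0.094]
```

Call:
jog_arm([
  [[0.02,-0.006,0.02,0,0],[0.02,-0.006,0.02,0,0],[0.02,0,0.02,0,0],[0.02,0,0.02,0,0],[0,0,0,0,0]],
])

```text
time_s: 21.8
eef_pos: [0.4749, -0.2117, 0.2567]
eef_rot: [0.177, 2.421, -0.36]
wrist_force: [0.2, 0.6, 0.9]
gripper_width: 0.0006
grasp_force: 0.0
```

```bash
python3 st.py -.185,0,.12 -.175,0,.072
```

```text
21.8 q [ 0.604  0.219 -0.493  2.555  2.387  0.455 -0.737] F [0.241 0.587 0.92 ]
info (array([ 0.475, -0.212,  0.257]), np.float64(0.745), np.float64(-0.292), np.float64(-3.01)) along/lat -0.18242054614585437 0.026024015215643154
[[-0.764  0.219  0.607]
 [ 0.033  0.953 -0.302]
 [-0.645 -0.211 -0.735]]
-.185,0,.12 shift [0.093 0.003 0.104]
-.175,0,.072 shift [0.023 0.011 0.042]
```

Call:
jog_arm([
  [[0.018,0,0.02,0,0],[0.018,0,0.02,0,0],[0.018,0,0.02,0,0],[0.018,0,0.02,0,0],[0.018,0,0.02,0,0]],
])

```text
time_s: 22.3
eef_pos: [0.4988, -0.2295, 0.1622]
eef_rot: [0.135, 2.458, -0.369]
wrist_force: [0.5, -0.6, -0.9]
gripper_width: 0.0005
grasp_force: 0.0
```

```bash
python3 st.py -.18,0,.12 -.175,0,.072
```

```text
22.3 q [ 1.055  0.771 -1.29   2.558  2.059  1.085 -0.295] F [ 0.502 -0.569 -0.915]
info (array([ 0.499, -0.229,  0.163]), np.float64(0.715), np.float64(-0.298), np.float64(-2.98)) along/lat -0.15583489339142806 0.012554038234329268
[[-0.789  0.186  0.585]
 [ 0.006  0.955 -0.296]
 [-0.614 -0.23  -0.755]]
-.18,0,.12 shift [ 0.046 -0.003  0.019]
-.175,0,.072 shift [0.026 0.011 0.039]
```

Call:
jog_arm([
  [[0.014,0.001,0.01,0,0],[0.014,0.001,0.01,0,0],[0.014,0.001,0.01,0,0],[0,0,0,0,0],[0,0,0,0,0]],
])

```text
time_s: 22.8
eef_pos: [0.5018, -0.2424, 0.1207]
eef_rot: [0.133, 2.475, -0.362]
wrist_force: [-0.1, 0.0, 1.1]
gripper_width: 0.0005
grasp_force: 0.0
```

```bash
python3 st.py -.165,0,.1 -.165,0,.075
```

```text
22.8 q [ 1.057  0.908 -1.287  2.559  2.111  1.186 -0.264] F [-0.115  0.035  1.081]
info (array([ 0.502, -0.242,  0.121]), np.float64(0.697), np.float64(-0.297), np.float64(-2.98)) along/lat -0.15073354543866846 0.00037764320580898833
[[-0.799  0.18   0.573]
 [ 0.009  0.957 -0.289]
 [-0.601 -0.226 -0.767]]
-.165,0,.1 shift [0.024 0.004 0.007]
-.165,0,.075 shift [0.015 0.006 0.019]
```

Call:
jog_arm([
  [[0.01,0.003,0.01,0,0],[0.01,0.003,0.01,0,0],[0.01,0.003,0.01,0,0],[0,0,0,0,0],[0,0,0,0,0]],
])

```text
time_s: 23.3
eef_pos: [0.5065, -0.2473, 0.0815]
eef_rot: [0.135, 2.482, -0.357]
wrist_force: [0.1, -0.2, 1.3]
gripper_width: 0.0001
grasp_force: 0.0
```

```bash
python3 st.py -.15,0,.063 -.105,0,.063 -.071,0,.063;  python3 - <<'E'
from fit import *
c="top";r.snapshot(c)
for dd in r.cut_out(c,"weighed_salami")[:2]:
    m=dd["mask"];ys,xs=np.nonzero(m);print(dd["score"],m.sum(),xs.min(),xs.max(),ys.min(),ys.max())
E
```

```text
23.3 q [ 1.049  1.045 -1.292  2.559  2.161  1.301 -0.24 ] F [ 0.104 -0.211  1.266]
info (array([ 0.507, -0.247,  0.082]), np.float64(0.69), np.float64(-0.296), np.float64(-2.99)) along/lat -0.14524588647452266 -0.003657069694973796
[[-0.802  0.18   0.569]
 [ 0.013  0.958 -0.286]
 [-0.597 -0.222 -0.771]]
-.15,0,.063 shift [0.014 0.008 0.011]
-.105,0,.063 shift [-0.036  0.001  0.027]
-.071,0,.063 shift [-0.027  0.001  0.021]
0.68 414 422 443 234 257
```

Call:
jog_arm([
  [[0.007,0.004,0.006,0,0],[0.007,0.004,0.006,0,0],[0,0,0,0,0],[0,0,0,0,0],[0,0,0,0,0]],
])

```text
time_s: 23.9
eef_pos: [0.5087, -0.246, 0.0632]
eef_rot: [0.138, 2.485, -0.355]
wrist_force: [-1.4, 0.3, -0.5]
gripper_width: 0.0002
grasp_force: 0.0
```

```bash
python3 st.py -.127,0,.063 -.105,0,.063 -.0715,0,.063
```

```text
23.9 q [ 1.039  1.107 -1.294  2.56   2.181  1.357 -0.233] F [-1.397  0.299 -0.462]
info (array([ 0.509, -0.246,  0.064]), np.float64(0.686), np.float64(-0.296), np.float64(-2.99)) along/lat -0.14335992706960127 -0.002069735271023266
[[-0.804  0.181  0.566]
 [ 0.015  0.959 -0.285]
 [-0.594 -0.22  -0.774]]
-.127,0,.063 shift [-0.013  0.002  0.01 ]
-.105,0,.063 shift [-0.017  0.     0.013]
-.0715,0,.063 shift [-0.027  0.001  0.02 ]
```

Call:
jog_arm([
  [[-0.006,0.001,0.005,0,0],[-0.006,0.001,0.005,0,0],[-0.005,0,0.004,0,0],[-0.005,0,0.004,0,0],[-0.005,0,0.004,0,0]],
])

```text
time_s: 24.4
eef_pos: [0.5431, -0.2507, 0.061]
eef_rot: [0.137, 2.487, -0.354]
wrist_force: [-6.2, 1.9, 4.8]
gripper_width: 0.0004
grasp_force: 3.2
```

```bash
python3 st.py -.085,0,.063 -.0715,0,.063
```

```text
24.4 q [ 1.034  1.112 -1.283  2.481  2.175  1.312 -0.173] F [-6.157  1.941  4.821]
info (array([ 0.544, -0.251,  0.061]), np.float64(0.685), np.float64(-0.296), np.float64(-2.99)) along/lat -0.10859267829178951 -0.0008466532368410981
[[-0.805  0.18   0.565]
 [ 0.015  0.959 -0.284]
 [-0.593 -0.22  -0.774]]
-.085,0,.063 shift [-0.02   0.001  0.013]
-.0715,0,.063 shift [-0.011  0.     0.008]
```

Call:
jog_arm([
  [[-0.005,0,0.003,0,0],[-0.005,0,0.003,0,0],[-0.005,0,0.004,0,0],[-0.005,0,0.003,0,0],[0,0,0,0,0]],
])

```text
time_s: 24.9
eef_pos: [0.5675, -0.2547, 0.0629]
eef_rot: [0.139, 2.486, -0.354]
wrist_force: [-0.6, -0.3, 0.2]
gripper_width: 0.0006
grasp_force: 0.1
```

```bash
python3 st.py -.0715,0,.063
python3 - <<'E'
from fit import *
r.snapshot("top")
for dd in r.cut_out("top","weighed_salami")[:2]:
    m=dd["mask"];ys,xs=np.nonzero(m);print(dd["score"],m.sum(),xs.min(),xs.max(),ys.min(),ys.max())
n=np.array([.169,.9856,0]);d=np.array([.9856,-.169,0]);O=np.array([.6503,-.2682,0])
for z in(.046,.058,.0708,.095): print(z,[proj("top",[O+d*a+[0,0,z]])[0].round(1).tolist() for a in(-.122,-.085,-.072,-.065)])
E
```

```text
24.9 q [ 1.03   1.11  -1.278  2.427  2.165  1.279 -0.132] F [-0.558 -0.339  0.216]
info (array([ 0.568, -0.255,  0.063]), np.float64(0.686), np.float64(-0.296), np.float64(-2.99)) along/lat -0.08392948693572778 -0.0007429752023958274
[[-0.804  0.181  0.566]
 [ 0.016  0.959 -0.284]
 [-0.594 -0.219 -0.774]]
-.0715,0,.063 shift [-0.01   0.001  0.007]
0.59 94 425 444 233 240
0.046 [[428.7, 256.9], [431.3, 242.3], [432.2, 237.2], [432.7, 234.5]]
0.058 [[429.8, 256.6], [432.4, 241.9], [433.3, 236.7], [433.8, 234.0]]
0.0708 [[430.9, 256.2], [433.6, 241.4], [434.5, 236.2], [435.0, 233.4]]
0.095 [[433.2, 255.6], [435.9, 240.5], [436.8, 235.2], [437.3, 232.3]]
```

Call:
jog_arm([
  [[-0.003,0,0.002,0,0],[-0.003,0,0.002,0,0],[-0.003,0,0.002,0,0],[0,0,0,0,0],[0,0,0,0,0]],
])

```text
time_s: 25.5
eef_pos: [0.5776, -0.2566, 0.0638]
eef_rot: [0.138, 2.485, -0.354]
wrist_force: [0.6, -0.5, -0.1]
gripper_width: 0.0008
grasp_force: 0.1
```

```bash
python3 st.py -.0715,0,.063 -.13,0,.063
```

```text
25.5 q [ 1.028  1.109 -1.276  2.404  2.16   1.266 -0.114] F [ 0.584 -0.535 -0.128]
info (array([ 0.578, -0.257,  0.064]), np.float64(0.686), np.float64(-0.296), np.float64(-2.99)) along/lat -0.07365716081861644 -0.000851540542563008
[[-0.804  0.181  0.566]
 [ 0.016  0.959 -0.284]
 [-0.594 -0.22  -0.774]]
-.0715,0,.063 shift [-0.001  0.001  0.002]
-.13,0,.063 shift [ 0.047 -0.001 -0.035]
```

Call:
jog_arm([
  [[-0.002,0,0.001,0,0],[0,0,0,0,0],[0.008,0,-0.006,0,0],[0.02,0,-0.015,0,0],[0.03,0,-0.02,0,0]],
])

```text
time_s: 26.0
eef_pos: [0.5096, -0.2444, 0.0621]
eef_rot: [0.14, 2.484, -0.354]
wrist_force: [-16.3, 6.2, 17.6]
gripper_width: 0.0004
grasp_force: 0.0
```

```bash
python3 st.py -.13,0,.063 -.13,.45,.2
python3 - <<'E'
from fit import *
for c in("top","scene"):
    r.snapshot(c)
    for t in("weighed_salami","bottom_left","bottom_right"):
        for dd in r.cut_out(c,t)[:3]:
            m=dd["mask"];ys,xs=np.nonzero(m);print(c,t,dd["score"],m.sum(),xs.min(),xs.max(),ys.min(),ys.max())
E
```

```text
26.0 q [ 1.028  1.102 -1.279  2.561  2.19   1.353 -0.25 ] F [-16.254   6.215  17.632]
info (array([ 0.51 , -0.244,  0.063]), np.float64(0.688), np.float64(-0.296), np.float64(-2.99)) along/lat -0.14269148302891965 -0.00028108928434458086
[[-0.803  0.183  0.567]
 [ 0.017  0.958 -0.285]
 [-0.596 -0.219 -0.773]]
-.13,0,.063 shift [-0.011  0.     0.007]
-.13,.45,.2 shift [-0.135  0.409 -0.189]
top weighed_salami 0.51 28 438 448 236 239
top bottom_left 0.42 42 414 428 216 234
top bottom_right 0.52 23 440 448 236 239
top bottom_right 0.39 4087 318 377 146 228
scene weighed_salami 0.63 11 432 436 308 313
scene bottom_left 0.65 6110 409 524 229 336
scene bottom_left 0.51 139 416 429 293 310
scene bottom_left 0.42 107 434 449 316 329
scene bottom_right 0.45 166 432 450 314 330
```

```bash
python3 st.py
python3 - <<'E'
from fit import *
a=r.snapshot("scene")[275:345,395:465];b=r.snapshot("top")[205:265,400:460]
f=lambda x:cv2.convertScaleAbs(cv2.resize(x,(400,400),interpolation=cv2.INTER_CUBIC),alpha=2)
cv2.imwrite("pics/last.png",np.hstack([f(a),f(b)])[:,:,::-1])
n=np.array([.169,.9856,0]);d=np.array([.9856,-.169,0]);O=np.array([.6503,-.2682,0])
for nm,y,z in(("L",.0275,.025),("R",-.0275,.025),("T",0,.0708)):
    for al in(-.065,-.072): print(nm,al,((proj("scene",[O+d*al+n*(y+e)+[0,0,z+g] for e,g in((0,0),(0,.025),(0,-.025),(.025,0),(-.025,0))])-[395,275])*400/70).round().tolist())
E
```

```text
26.4 q [ 1.028  1.103 -1.279  2.561  2.188  1.351 -0.247] F [-0.417  0.074  0.206]
info (array([ 0.51 , -0.244,  0.062]), np.float64(0.685), np.float64(-0.294), np.float64(-2.99)) along/lat -0.14320612724628867 0.00018613575795486254
[[-0.805  0.179  0.566]
 [ 0.014  0.959 -0.283]
 [-0.593 -0.22  -0.775]]
L -0.065 [[148.0, 168.0], [161.0, 157.0], [135.0, 179.0], [103.0, 120.0], [193.0, 216.0]]
L -0.072 [[135.0, 180.0], [148.0, 169.0], [123.0, 190.0], [91.0, 132.0], [180.0, 228.0]]
R -0.065 [[248.0, 274.0], [263.0, 265.0], [233.0, 283.0], [202.0, 226.0], [293.0, 323.0]]
R -0.072 [[235.0, 286.0], [250.0, 278.0], [220.0, 295.0], [189.0, 238.0], [281.0, 335.0]]
T -0.065 [[224.0, 202.0], [240.0, 191.0], [209.0, 212.0], [177.0, 152.0], [272.0, 252.0]]
T -0.072 [[211.0, 214.0], [226.0, 204.0], [196.0, 225.0], [164.0, 164.0], [258.0, 265.0]]
```

View pics/last.png

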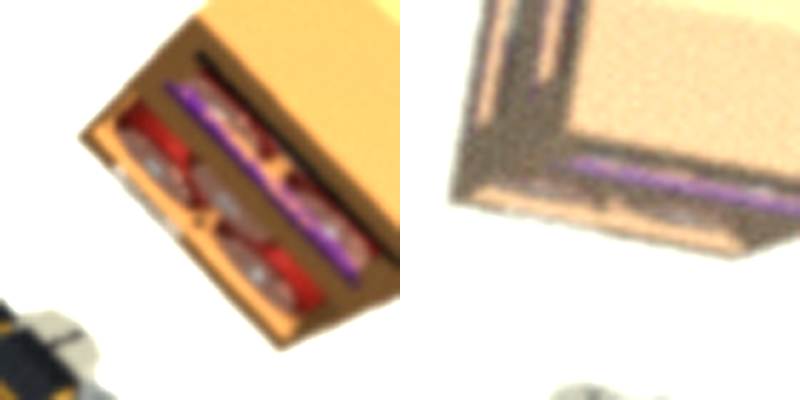

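The picture shows three ends, with the third at about (225,200) in the hollow. The other two are at (155,165) and (260,275), undisturbed. Now I check numerically that the ends are flush.

Run:
```python
from fit import *
from scipy.optimize import minimize
n=np.array([.169,.9856,0]);d=np.array([.9856,-.169,0]);O=np.array([.6503,-.2682,0])
S=np.mean([r.snapshot("scene").astype(float) for _ in range(4)],0)
hs=cv2.cvtColor(S.astype(np.float32)/255,cv2.COLOR_BGR2HSV)[:,:,1]
S8=cv2.resize(S[285:335,405:455].astype(np.float32),(400,400),interpolation=cv2.INTER_CUBIC)
sat=1-S8.min(2)/np.maximum(S8.max(2),1)
t=np.linspace(0,2*np.pi,120,endpoint=False)
def disc(al,y,z,rr): return proj("scene",[O+d*al+n*(y+rr*np.cos(a))+[0,0,z+rr*np.sin(a)] for a in t])
def mk(p):
    im=np.zeros((400,400),np.uint8);cv2.fillPoly(im,[np.round(((p-[405,285]+.5)*8-.5)).astype(np.int32)],1);return im>0
al=np.arange(-.085,-.05,.0015)
for nm,y,z in(("L",.0275,.025),("R",-.0275,.025),("T",0,.0708)):
    best=[]
    for a in al:
        for dy in(-.004,-.002,0,.002,.004):
            i=mk(disc(a,y+dy,z,.021)); o=mk(disc(a,y+dy,z,.029))&~mk(disc(a,y+dy,z,.026))
            if nm!="T": # only part above the lip seen
                h=mk(proj("scene",[O+d*-.072+n*s+[0,0,zz] for s,zz in((.0535,.024),(-.0535,.024),(-.0535,.108),(.0535,.108))])); i&=h;o&=h
            else:
                h=mk(proj("scene",[O+d*-.072+n*s+[0,0,zz] for s,zz in((.0535,.024),(-.0535,.024),(-.0535,.108),(.0535,.108))])); i&=h;o&=h
            best.append((sat[o].mean()-sat[i].mean(),round(a,4),dy))
    best.sort(reverse=True);print(nm,best[:5])
c=r.cut_out
for k in range(2):
    print([ (t_,dd["score"],dd["point"]) for t_ in("weighed_salami","bottom_left","bottom_right") for dd in c("scene",t_)[:3]])
    print([ (t_,dd["score"],dd["point"]) for t_ in("weighed_salami","hollow","opening") for dd in r.pinpoint("scene",t_)[:2]]); r.snapshot("scene")
print(proj("scene",[O+[0,0,.0708],O+d*-.072+[0,0,.024]]))
```

```text
L [(np.float32(nan), np.float64(-0.085), -0.004), (np.float32(nan), np.float64(-0.085), -0.002), (np.float32(nan), np.float64(-0.085), 0), (np.float32(nan), np.float64(-0.085), 0.002), (np.float32(nan), np.float64(-0.085), 0.004)]
R [(np.float32(nan), np.float64(-0.085), -0.004), (np.float32(nan), np.float64(-0.085), -0.002), (np.float32(nan), np.float64(-0.085), 0), (np.float32(nan), np.float64(-0.085), 0.002), (np.float32(nan), np.float64(-0.085), 0.004)]
T [(np.float32(0.2800701), np.float64(-0.0625), 0), (np.float32(0.27994606), np.float64(-0.0625), -0.002), (np.float32(0.27154246), np.float64(-0.0625), 0.002), (np.float32(0.2625364), np.float64(-0.0625), -0.004), (np.float32(0.25758773), np.float64(-0.061), 0)]
[('weighed_salami', 0.68, [468.9, 284.4]), ('weighed_salami', 0.45, [435.2, 312.6]), ('bottom_left', 0.44, [422.9, 299.6])]
[('opening', 0.66, [425.4, 318.1]), ('opening', 0.31, [501.4, 362.9])]
[('weighed_salami', 0.41, [434.6, 308.3]), ('bottom_left', 0.5, [420.6, 300.5])]
[('hollow', 0.45, [372.0, 226.8]), ('opening', 0.94, [425.1, 318.1]), ('opening', 0.33, [370.2, 226.5])]
[[455.52191427 290.52074682]
 [427.24676753 315.79262157]]<stdin>:22: RuntimeWarning: Mean of empty slice.
  ret = ret.dtype.type(ret / rcount)
```

Run:
```python
from fit import *
n=np.array([.169,.9856,0]);d=np.array([.9856,-.169,0]);O=np.array([.6503,-.2682,0])
S=np.mean([r.snapshot("scene").astype(float) for _ in range(3)],0)
S8=cv2.resize(S[285:335,405:455].astype(np.float32),(400,400),interpolation=cv2.INTER_CUBIC)
sat=1-S8.min(2)/np.maximum(S8.max(2),1)
def mk(P):
    im=np.zeros((400,400),np.uint8);cv2.fillPoly(im,[np.round(((proj("scene",P)-[405,285]+.5)*8-.5)).astype(np.int32)],1);return im>0
h=mk([O+d*-.072+n*s+[0,0,z] for s,z in((.0535,.024),(-.0535,.024),(-.0535,.108),(.0535,.108))])
# upper half discs/rings only, same treatment for all three; T also full
def disc(al,y,z,rr,lo_,hi_): return mk([O+d*al+n*(y+rr*np.cos(a))+[0,0,z+rr*np.sin(a)] for a in np.linspace(lo_,hi_,80)])
for nm,y,z in(("L",.0275,.025),("R",-.0275,.025),("T",0,.0708)):
    for span in((.3,np.pi-.3),(0,2*np.pi)):
        b=[]
        for a in np.arange(-.076,-.053,.001):
            for dy in(-.003,-.0015,0,.0015,.003):
                i=disc(a,y+dy,z,.022,*span)&h;o=disc(a,y+dy,z,.029,*span)&~disc(a,y+dy,z,.0255,*span)&h
                if i.sum()>50 and o.sum()>50:b.append((round(float(sat[o].mean()-sat[i].mean()),3),round(a,4),dy))
        b.sort(reverse=True);print(nm,b[:4])
```

```text
L [(0.244, np.float64(-0.064), 0.0015), (0.244, np.float64(-0.064), 0), (0.238, np.float64(-0.064), 0.003), (0.235, np.float64(-0.065), 0)]
L [(0.197, np.float64(-0.063), 0.0015), (0.196, np.float64(-0.063), 0.003), (0.193, np.float64(-0.063), 0), (0.188, np.float64(-0.062), 0.003)]
R [(0.23, np.float64(-0.064), -0.0015), (0.228, np.float64(-0.064), 0), (0.227, np.float64(-0.064), -0.003), (0.221, np.float64(-0.063), -0.0015)]
R [(0.183, np.float64(-0.062), -0.003), (0.182, np.float64(-0.062), -0.0015), (0.18, np.float64(-0.063), -0.003), (0.179, np.float64(-0.062), 0)]
T [(0.334, np.float64(-0.066), 0), (0.334, np.float64(-0.067), 0), (0.33, np.float64(-0.066), 0.0015), (0.329, np.float64(-0.067), 0.0015)]
T [(0.263, np.float64(-0.062), 0), (0.263, np.float64(-0.062), -0.0015), (0.263, np.float64(-0.063), -0.0015), (0.261, np.float64(-0.063), 0)]
```

The ends agree to about 1–2 mm and the tool is clear of everything, so I'm handing the job in.

```bash
python3 -c "
from workcell import r
print(r.close_job())"
```

```text
the job is handed in; nothing more can be done
None
```

The salami is back in the hollow of the lower carton, its end flush with the other two to about 1–2 mm by camera, and the job was handed in at roughly 27–28 s with the robot clear; joint readings sat up to 0.004 rad past the stated limits (joints 3, 4 and 6) while I tilted and pushed with the tool, and I don't know whether the judge counts that.

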